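Swap the transport blank for the check plate and latch it

ROBOT

A 6-joint arm with a two-finger parallel gripper is mounted at the origin on the work surface. World frame = base frame: x ahead of the robot, y to its left, z up, the work surface at z = 0. Lengths are in m, angles in rad, forces in N, time in s.
With the tool pointing down it reaches from about 0.3 to 0.85 m from the base axis. Payload 5.4 kg.
Tool frame: the origin (TCP) lies midway between the tips of the shut fingers; the grasp point (between the pads) lies 19 mm behind it (robot.hold_point_z is the distance from the TCP to the grasp point, in m); z points along the fingers, y is the direction in which the jaws open and shut (so a half turn about z gives the same grasp; the last joint's range is limited). The gripper opens to 85 mm and grips with 20 to 120 N. Pads are 22 mm wide; open, the fingers measure 114 mm over their backs; the gripper's body (76 mm by 85 mm) begins 54 mm behind the grasp point. The pads swing forward as they close: fully open they stand 13 mm farther back than shut.
Start: joints at [1.076, 0.158, 1.597, -0, 1.386, -0.21], TCP at [0.162, 0.552, 0.231] pointing down, gripper open.
Joint ranges: [-2.91, 2.91], [-0.94, 2.29], [0.18, 2.7], [-1.29, 4.43], [0.17, 2.64], [-3, 3]. Speed limits (rad/s): [2.57, 2.57, 3.14, 3.14, 3.14, 3.14].

INTERFACE

Orientations are given as a 3x3 rotation matrix whose columns are the frame's x, y, z axes.
In Python, from workcell import robot, vision, ticket gives the robot as it stands.
- The arm moves only by the tool arm_command, never from a script. Its argument "rows" is a list of rows, each a list of 7 numbers: the turn, a rotation vector about the tool's x, y, z in rad, then the shift along the tool's x, y, z in mm, then the finger opening in mm, from 0 to 85.4. A call has 1 to 5 rows; each row is the pose to reach, as a shift and turn from the pose measured when the call began, along the tool's axes at that moment; what a row does not reach only later rows make up. A row lasts 1/10 s, in which the tool goes at most 50 mm and 8.59 degrees, less where a joint would pass 70% of its speed; a pose out of reach is approached as far as the arm can. A call with a gripper value outside its range is refused whole. The fingers move at their own pace and stop on an object; "squeeze" is the grip in N (left out, the last holds). Time passes only in rows, so rows that repeat a pose let the fingers close. It gives the time, the measured TCP pose, the force and the opening at its end, in the units of the state.
- robot.sense(): the state, without advancing time (a new reading comes with each control period).
- vision.get_image(name): name is "side" or "top" or "wrist"; returns the picture (420x560x3 uint8, red, green, blue); there is no depth.
- vision.calibration(name): a dict with "K" (3x3 intrinsics, pixels), "R" (3x3) and "t" (3): a world point X has camera coordinates R X + t. Camera axes: x right, y down, z forward; pixel columns grow to the right and rows downward; lengths in m; the calibration is good to about 2 mm. A picture is of the moment at which its call begins: read the wrist's pose just before it. calibration takes no time and is no camera call; for the wrist camera it gives the pose at the moment of the call.
- ticket.finish_job(): hands the job in, once; it reports no verdict.
The state is a dict: "clock": time; "joint_positions": joint angles; "qvel": joint speeds; "joint_efforts": joint torques, N m; "tcp_pos": TCP position; "tool_rot": TCP orientation; "contact_force": force on the tool from outside, world axes, zero at the start; "torque": the same for the moment, N m; "finger_gap": opening from 0.0 (shut) to 1.0 (fully open).
Only numpy, scipy, OpenCV 4.12 (cv2) and the standard library are available. Lean on these libraries where they do the work, as an engineer would, in place of code of your own. Each camera call takes 0.05 s, during which the arm holds its last target.

TASK

Take the red transport blank out of the white reader's slot and stand it fully home in the empty grey stand. Then slide the yellow check plate, which waits in another stand, down into the reader's slot until it is fully home, let go, and turn the black latch knob clockwise (seen from above, about 70 degrees) until it clicks past its detent and its steel tongue lies over the plate. Leave the blue spare plate and everything else on the bench where it is.

Things in the scene. Friction and masses are not known exactly. Their poses are not given: they have to be found in the camera images.
- reader: white bench reader fixed to the bench, 150 (x) x 220 (y) x 70 mm high, black panel on its front (-x) face. Origin: centre of the underside. In its top, 45 mm towards its +y end, is a slot 9 mm (x) x 73 mm (y), 45 mm deep, mouth bevelled 4 mm; 50 mm towards its -y end is the latch knob (95 mm from knob axis to slot centre).
- reader_seat (a point): centre of the floor of the reader's slot (25 mm above the bench, 45 mm below the reader's top), axes as the reader's: a plate that is home has its origin here.
- latch_grip (a point): latch knob: black bar 46 mm long (x), 12 mm wide (y), 35 mm high, on a vertical axis. This point: on the axis, 48 mm above the reader's top; the bar spans 27 to 62 mm above it. Below it, 21 to 26 mm above the reader's top, a steel tongue 14 mm wide points 71 mm out along +x. Locked, it lies 4 mm above the shoulder of a plate that is home; a plate not home blocks it.
- latch (a joint): angle of the latch knob in rad, growing clockwise seen from above: 0 open (red dot, tongue towards the robot), 1.2 locked (green dot, tongue over the slot's end). A spring detent of about 0.15 N m holds it at either end; past halfway (0.6) it snaps to the other end. Stop at 1.3.
- blank_plate: the red transport blank, at first in the reader's slot. A flat plate that stands upright on its edge: blade 6 mm thick (x) x 70 mm wide (y) x 62 mm high, on top of it a grip block 14 mm (x) x 36 mm (y) x 36 mm high, 98 mm in all, 90 g. Origin: middle of the blade's lower edge; z up. Same both ways round. 
- check_plate: the yellow check plate with a glass window, at first in one of the stands. A flat plate that stands upright on its edge: blade 6 mm thick (x) x 70 mm wide (y) x 62 mm high, on top of it a grip block 14 mm (x) x 36 mm (y) x 36 mm high, 98 mm in all, 90 g. Origin: middle of the blade's lower edge; z up. Same both ways round. 
- spare_plate: the blue spare plate, in one of the stands; to be left alone. A flat plate that stands upright on its edge: blade 6 mm thick (x) x 70 mm wide (y) x 62 mm high, on top of it a grip block 14 mm (x) x 36 mm (y) x 36 mm high, 98 mm in all, 90 g. Origin: middle of the blade's lower edge; z up. Same both ways round. 
- stand_empty: the empty stand, for the red blank: grey plastic block fixed to the bench, 56 (x) x 92 (y) x 55 mm high, with one slot in its top, 9 mm (x) x 73 mm (y) and 45 mm deep, its mouth bevelled 4 mm. Origin: centre of the underside; the slot is centred on it, its floor 10 mm up. 
- stand_empty_seat (a point): centre of the floor of the empty stand's slot (10 mm above the bench), axes as the stand's: a plate that is home has its origin here.
- stand_check: the stand that holds the yellow check plate at first: grey plastic block fixed to the bench, 56 (x) x 92 (y) x 55 mm high, with one slot in its top, 9 mm (x) x 73 mm (y) and 45 mm deep, its mouth bevelled 4 mm. Origin: centre of the underside; the slot is centred on it, its floor 10 mm up. 
- stand_spare: the stand that holds the blue spare plate: grey plastic block fixed to the bench, 56 (x) x 92 (y) x 55 mm high, with one slot in its top, 9 mm (x) x 73 mm (y) and 45 mm deep, its mouth bevelled 4 mm. Origin: centre of the underside; the slot is centred on it, its floor 10 mm up. 
- tube_rack: steel rack full of purple-capped tubes between reader and stands, 200 (x) x 50 (y) x 96 mm high, loose. Origin: centre of the underside.
- reagent: amber reagent bottle, 64 mm across, 160 mm high, loose. Origin: centre of the underside.
- specimen_jar: clear jar with orange cap, 54 mm across, 65 mm high, loose. Origin: centre of the underside.
- tip_box: blue pipette-tip box with clear lid, 80 (x) x 120 (y) x 48 mm high, loose. Origin: centre of the underside.
- beaker: open white plastic beaker, 66 mm across, 90 mm high, loose. Origin: centre of the underside.
- control_vial: small glass vial with green cap, 34 mm across, 55 mm high, loose. Origin: centre of the underside.

How it is judged:
On the way, in this order (a step that is already met when the one before it is completed fails the run):
1. the red blank stands home in the empty stand, released (horizontal distance between blank_plate and stand_empty_seat below 0.005 m and z of blank_plate in the frame of stand_empty_seat between -0.004 and 0.004 m and angle between blank_plate's own z axis and vertical below 0.09 rad and contact force between the fingers and blank_plate below 0.1 N and linear speed of blank_plate below 0.02 m/s), for 0.2 s.
2. the yellow check plate is home in the reader's slot, released (horizontal distance between check_plate and reader_seat below 0.005 m and z of check_plate in the frame of reader_seat between -0.004 and 0.004 m and angle between check_plate's own z axis and vertical below 0.09 rad and contact force between the fingers and check_plate below 0.1 N and linear speed of check_plate below 0.02 m/s), for 0.2 s.
3. the latch knob has clicked past its detent to the locked end (value of joint latch above 1.05 rad and velocity of joint latch below 0.1 rad/s), for 0.2 s.
At the end, for the whole second after the job is handed in: Red blank home in the once empty stand, yellow plate home in the reader (each within 5 mm sideways and 4 mm in height of the slot floor's centre, upright within 0.09 rad), released, at rest; latch past 1.05 rad, at rest; blue spare still home in its stand (all of step 1 and all of step 2 and all of step 3 and horizontal distance between spare_plate and stand_spare below 0.005 m and z of spare_plate in the frame of stand_spare between 0.006 and 0.014 m and angle between spare_plate's own z axis and vertical below 0.09 rad); the robot touches nothing.
It fails at once if a bystander (tube rack, bottle, jar, tip box, beaker, vial) is shifted by more than 30 mm (distance of any of tube_rack, reagent, specimen_jar, tip_box, beaker, control_vial from where it was at the start of the episode above 0.03 m).
It fails at once if a bystander is tipped over (angle between any of tube_rack, reagent, specimen_jar, tip_box, beaker, control_vial's own z axis and vertical above 0.4 rad).
It fails at once if the blue spare plate is shifted by more than 15 mm (distance of spare_plate from where it was at the start of the episode above 0.015 m).
It also fails if it takes over 72 s, if anything falls off the work surface, if the arm or the gripper's body presses on something with over 40 N, if the wrist force passes 120 N, or if a joint passes its speed limit or range.

## Working session

There is one attempt and no reset: what is moved stays moved. The work goes in short steps, Python scripts to look and compute and a tool call to move; the robot and the scene stay as the last step left them, time stands still between calls to the robot, and variables do not carry over. Pictures are saved under pics/ and viewed, and the job is handed in when it is done.

Besides the shell and the picture viewer there is one more tool, called after "Emit:" by a JSON object that holds its "api" and its "payload", one argument or row to a line. arm_command: Moves the arm, as the interface text tells. Its arguments: {"type":"object","properties":{"rows":{"type":"array","items":{"type":"array","items":{"type":"number"}}},"squeeze":{"type":"number"}},"required":["rows"]}

```bash
mkdir -p pics; ls
python3 - <<'E'
from workcell import robot, vision, ticket
import cv2,numpy as np
s=robot.sense();print(s)
for n in("side","top","wrist"):
    c=vision.calibration(n);print(n,{k:np.round(v,4).tolist() for k,v in c.items()})
    cv2.imwrite(f"pics/{n}0.png",vision.get_image(n)[:,:,::-1])
E
```

```text
pics
{'clock': 0.0, 'joint_positions': array([ 1.07589593e+00,  1.59093690e-01,  1.59826276e+00, -2.53807662e-05,
        1.38619913e+00, -2.10106419e-01]), 'qvel': array([-8.11815526e-04,  8.02010753e-05,  1.40350503e-03, -1.03065998e-03,
       -1.16271322e-03, -7.24886269e-04]), 'joint_efforts': array([ 1.37427987e-04, -3.96012068e+01, -3.31427228e+01, -1.89198258e-04,
        8.49033619e-03,  1.68646682e-05]), 'tcp_pos': array([0.16128361, 0.55127454, 0.23027654]), 'tool_rot': array([[-9.59720697e-01,  2.80954366e-01, -9.10323442e-04],
       [ 2.80955577e-01,  9.59719198e-01, -1.73925506e-03],
       [ 3.85003579e-04, -1.92495953e-03, -9.99998073e-01]]), 'contact_force': array([ 0.62924084, -0.17543218, -0.40717922]), 'torque': array([-0.01370443,  0.06182498, -0.04333446]), 'finger_gap': 1.0009666747946735}
side {'K': [[460.8538, 0.0, 274.7843], [0.0, 460.8538, 199.2045], [0.0, 0.0, 1.0]], 'R': [[0.8796, -0.4757, -0.0078], [-0.2556, -0.4585, -0.8511], [0.4013, 0.7506, -0.5249]], 't': [-0.5409, 0.1935, 0.9204]}
top {'K': [[381.679, 0.0, 279.1537], [0.0, 381.679, 202.0211], [0.0, 0.0, 1.0]], 'R': [[0.0076, -1.0, -0.0051], [-0.984, -0.0065, -0.178], [0.178, 0.0064, -0.984]], 't': [-0.1021, 0.5674, 0.9676]}
wrist {'K': [[295.0432, 0.0, 280.5046], [0.0, 295.0432, 205.949], [0.0, 0.0, 1.0]], 'R': [[0.2808, 0.9598, -0.0006], [0.9097, -0.266, 0.3188], [0.3058, -0.09, -0.9478]], 't': [-0.5748, -0.041, 0.3808]}
```

View pics/side0.png

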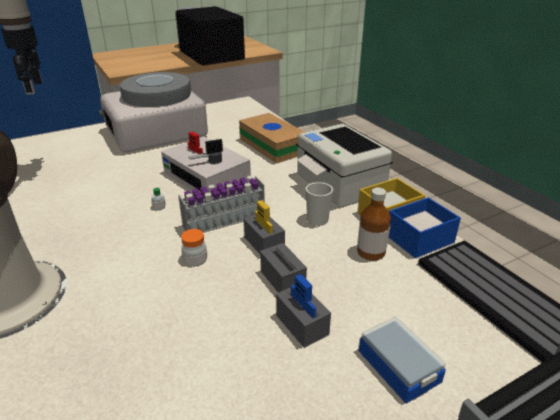

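View pics/top0.png

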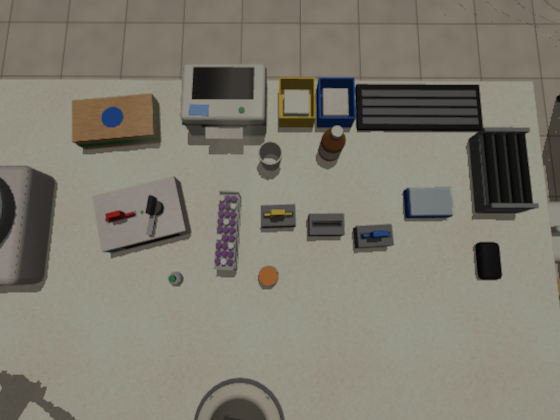

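View pics/wrist0.png

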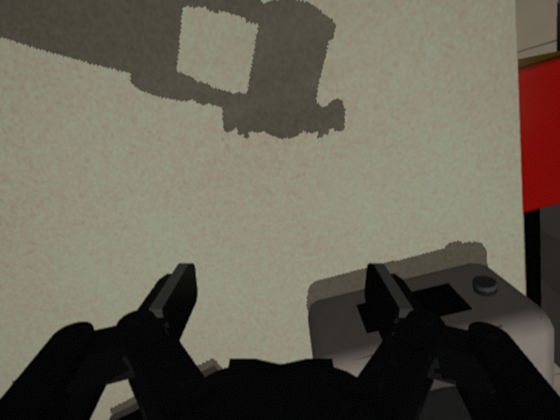

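Run:
```python
import cv2,numpy as np
t=cv2.imread("pics/top0.png")
cv2.imwrite("pics/z1.png",cv2.resize(t[165:300,80:280],None,fx=4,fy=4,interpolation=cv2.INTER_CUBIC))
cv2.imwrite("pics/z2.png",cv2.resize(t[180:280,240:410],None,fx=4.5,fy=4.5,interpolation=cv2.INTER_CUBIC))
s=cv2.imread("pics/side0.png")
cv2.imwrite("pics/z3.png",cv2.resize(s[120:350,150:340],None,fx=2.6,fy=2.6,interpolation=cv2.INTER_CUBIC))
```

```text
(no output)
```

View pics/z1.png

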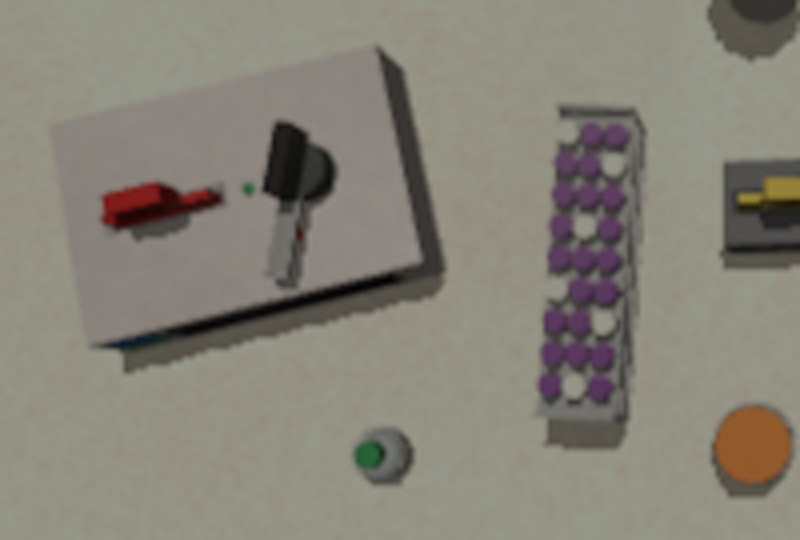

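View pics/z2.png

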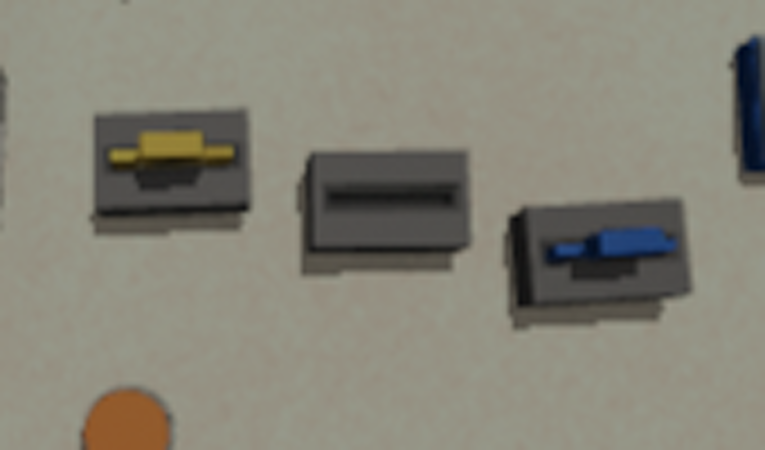

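View pics/z3.png

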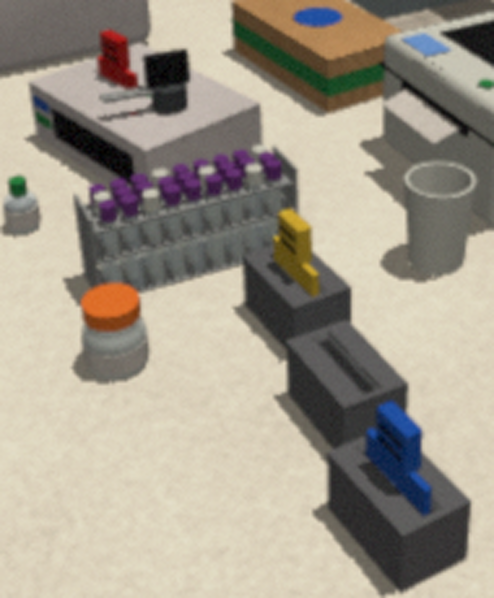

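```bash
cat > h.py <<'E'
from workcell import robot, vision, ticket
import cv2,numpy as np
from scipy.spatial.transform import Rotation as Ro
def cal(n):
    c=vision.calibration(n);return np.array(c["K"]),np.array(c["R"]),np.array(c["t"])
def ray(c,px,z):
    K,R,t=c
    C=-R.T@t; d=R.T@np.linalg.inv(K)@np.array([px[0],px[1],1.]); return C+d*(z-C[2])/d[2]
def proj(c,X):
    K,R,t=c; p=K@(R@np.asarray(X,float)+t); return p[:2]/p[2]
def tgt(x,y,z,yaw):
    """tool pointing down, tool y axis (jaws) at world angle yaw (mod pi). prints shift mm + turn"""
    s=robot.sense();R0=np.array(s["tool_rot"]);p=np.array(s["tcp_pos"])
    best=None
    for a in(yaw,yaw+np.pi):
        yv=np.array([np.cos(a),np.sin(a),0]);zv=np.array([0,0,-1.]);R=np.c_[np.cross(yv,zv),yv,zv]
        r=Ro.from_matrix(R0.T@R).as_rotvec()
        if best is None or np.linalg.norm(r)<np.linalg.norm(best):best=r
    print("turn",np.round(best,3),"shift",np.round(R0.T@(np.array([x,y,z])-p)*1000,1),"clk",round(s["clock"],2))
def st():
    s=robot.sense();R=s["tool_rot"];print("clk",round(s["clock"],2),"tcp",np.round(s["tcp_pos"],4),"yaw_y",round(float(np.arctan2(R[1,1],R[0,1])),4),"F",np.round(s["contact_force"],1),"T",np.round(s["torque"],2),"gap",round(s["finger_gap"]*85.4,1),"j",np.round(s["joint_positions"],2))
def snap(n,f):
    c=cal(n);im=vision.get_image(n)[:,:,::-1].copy();cv2.imwrite(f"pics/{f}.png",im);np.savez(f"pics/{f}.npz",K=c[0],R=c[1],t=c[2]);return im,c
def load(f):
    z=np.load(f"pics/{f}.npz");return cv2.imread(f"pics/{f}.png"),(z["K"],z["R"],z["t"])
E
python3 - <<'E'
from h import *
c=cal("top");print("C",-c[1].T@c[2]); w=cal("wrist");C=-w[1].T@w[2];s=robot.sense();print("wristcam in tool",s["tool_rot"].T@(C-s["tcp_pos"]), "tcp px",proj(w,s["tcp_pos"]))
Z1=lambda u,v:(80+u/4,165+v/4); Z2=lambda u,v:(240+u/4.5,180+v/4.5)
def sh(n,pts,z):
    P=np.array([ray(c,p,z)[:2] for p in pts]);print(n,np.round(P.mean(0),4),np.round(P,3).tolist())
sh("reader top",[Z1(52,123),Z1(377,45),Z1(423,263),Z1(93,346)],.07)
sh("red top",[Z1(103,198),Z1(165,184)],.123)
sh("empty slot",[Z2(325,195),Z2(458,195)],.055)
sh("empty top",[Z2(312,153),Z2(468,150),Z2(468,243),Z2(312,247)],.055)
sh("check top",[Z2(95,115),Z2(247,109),Z2(249,206),Z2(96,211)],.055)
sh("yel top",[Z2(139,133),Z2(203,130),Z2(203,150),Z2(139,154)],.108)
sh("blue",[Z2(597,232),Z2(663,227)],.108)
sh("rack",[Z1(560,106),Z1(637,110),Z1(620,418),Z1(540,412)],.096)
sh("green dot",[Z1(248,188)],.07)
sh("knob",[Z1(277,125),Z1(303,128),Z1(290,198),Z1(265,190)],.132)
E
```

```text
C [ 0.38690738 -0.10455806  1.05257534]
wristcam in tool [ 0.08263479  0.00025936 -0.14325576] tcp px [279.71508186 265.25067769]
reader top [0.5327 0.2666] [[0.578, 0.392], [0.632, 0.181], [0.488, 0.143], [0.433, 0.352]]
red top [0.5254 0.3101] [[0.521, 0.329], [0.53, 0.291]]
empty slot [ 0.5112 -0.2243] [[0.511, -0.185], [0.512, -0.263]]
empty top [ 0.5095 -0.2234] [[0.536, -0.178], [0.538, -0.27], [0.483, -0.268], [0.481, -0.178]]
check top [ 0.531  -0.0958] [[0.557, -0.05], [0.562, -0.14], [0.504, -0.141], [0.501, -0.052]]
yel top [ 0.5336 -0.0958] [[0.538, -0.078], [0.54, -0.114], [0.529, -0.114], [0.527, -0.078]]
blue [ 0.4864 -0.3489] [[0.485, -0.331], [0.488, -0.367]]
rack [0.4883 0.0314] [[0.586, 0.053], [0.584, 0.004], [0.39, 0.009], [0.393, 0.059]]
green dot [0.5358 0.2594] [[0.536, 0.259]]
knob [0.5438 0.2157] [[0.566, 0.221], [0.564, 0.205], [0.52, 0.21], [0.525, 0.226]]
```

Run:
```python
from h import *
tgt(.521,.30,.26,.25);st()
```

```text
turn [-1.000e-03  0.000e+00  1.036e+00] shift [-415.8 -140.3  -29.4] clk 0.15
clk 0.15 tcp [0.1614 0.5514 0.2305] yaw_y 1.286 F [ 0.2 -0.2 -0.5] T [-0.    0.03 -0.01] gap 85.4 j [ 1.08  0.16  1.6   0.    1.39 -0.21]
```

Emit:
{"api": "arm_command", "payload": {
  "rows": [
    [0,0,0,0,0,-50,85],
    [0,0,0.15,-40,-14,-80,85],
    [0,0,0.3,-85,-28,-80,85],
    [0,0,0.45,-130,-43,-80,85],
    [0,0,0.6,-175,-58,-80,85]
  ],
  "squeeze": 60
}}

```text
clock: 0.65
tcp_pos: [0.3142, 0.4455, 0.3107]
tool_rot: [[-0.629, 0.777, -0.0], [0.777, 0.629, -0.001], [-0.001, -0.001, -1.0]]
contact_force: [0.6, 0.5, -1.1]
finger_gap: 0.996
```

Run:
```python
from h import *
tgt(.521,.30,.26,.25);st()
```

```text
turn [-0.001  0.001  0.43 ] shift [-243.2   69.3   50.7] clk 0.65
clk 0.65 tcp [0.3142 0.4455 0.3107] yaw_y 0.6804 F [ 0.6  0.5 -1.1] T [-0.03 -0.02 -0.01] gap 85.0 j [ 0.74  0.04  1.57 -0.    1.53  0.05]
```

Emit:
{"api": "arm_command", "payload": {
  "rows": [
    [0,0,0.09,-45,14,10,85],
    [0,0,0.18,-90,28,20,85],
    [0,0,0.27,-138,42,30,85],
    [0,0,0.35,-185,55,40,85],
    [0,0,0.43,-230,66,50,85]
  ]
}}

```text
clock: 1.15
tcp_pos: [0.5116, 0.3067, 0.26]
tool_rot: [[-0.244, 0.97, -0.001], [0.97, 0.244, -0.001], [-0.001, -0.001, -1.0]]
contact_force: [0.9, 0.5, -0.2]
finger_gap: 0.996
```

Emit:
{"api": "arm_command", "payload": {
  "rows": [
    [0,0,0,-10,0,0,85],
    [0,0,0,-10,0,0,85]
  ]
}}

```text
clock: 1.35
tcp_pos: [0.5143, 0.2954, 0.2591]
tool_rot: [[-0.242, 0.97, -0.003], [0.97, 0.242, -0.002], [-0.001, -0.003, -1.0]]
contact_force: [-0.1, 0.2, 0.6]
finger_gap: 0.994
```

Run:
```python
from h import *
st(); snap("wrist","w1"); st()
```

```text
clk 1.35 tcp [0.5143 0.2954 0.2591] yaw_y 0.2444 F [-0.1  0.2  0.6] T [ 0.01 -0.01  0.04] gap 84.9 j [ 0.32  0.19  1.51 -0.    1.45  0.07]
clk 1.4 tcp [0.5136 0.2969 0.2598] yaw_y 0.2464 F [-0.3  0.9  0.3] T [0.04 0.03 0.04] gap 84.9 j [ 0.32  0.19  1.51 -0.    1.45  0.07]
```

View pics/w1.png

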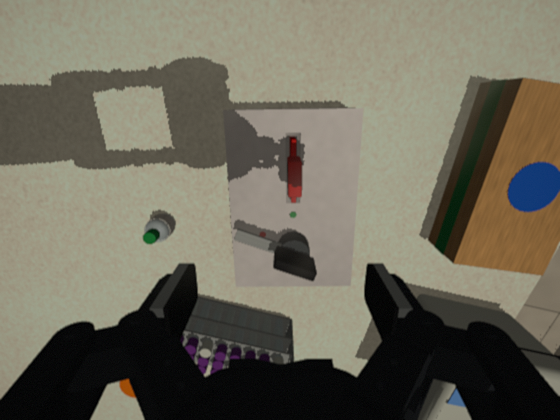

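Run:
```python
from h import *
im,c=load("w1")
cv2.imwrite("pics/z4.png",cv2.resize(im[95:295,220:370],None,fx=4,fy=3,interpolation=cv2.INTER_CUBIC))
h=cv2.cvtColor(im,cv2.COLOR_BGR2HSV);m=((h[...,0]<8)|(h[...,0]>172))&(h[...,1]>130)&(h[...,2]>60);m=m.astype(np.uint8)
m[:, :230]=0;m[:,370:]=0;m[220:]=0
n,l,s,ce=cv2.connectedComponentsWithStats(m);print(s,ce)
for v in range(130,210,5):
    u=np.where(m[v])[0]
    if len(u):print(v,u.min(),u.max(),im[v,(u.min()+u.max())//2])
print("proj of tcp",proj(c,robot.sense()["tcp_pos"]))
```

```text
[[     0      0    560    420 234619]
 [   291    138      6     19     95]
 [   288    160     14     42    486]] [[279.46437416 209.58768045]
 [293.10526316 147.09473684]
 [294.03909465 179.37037037]]
140 291 296 [ 16  22 141]
145 291 295 [ 9 12 72]
150 291 295 [13 14 74]
155 291 295 [17 17 71]
160 300 300 [29 33 61]
165 288 300 [21 24 76]
170 288 300 [25 29 76]
175 288 300 [29 32 77]
180 288 300 [32 36 79]
185 288 300 [36 41 77]
190 288 300 [ 46  51 143]
195 289 300 [ 49  54 143]
200 291 295 [ 47  52 144]
proj of tcp [280.18698658 263.67459179]
```

View pics/z4.png

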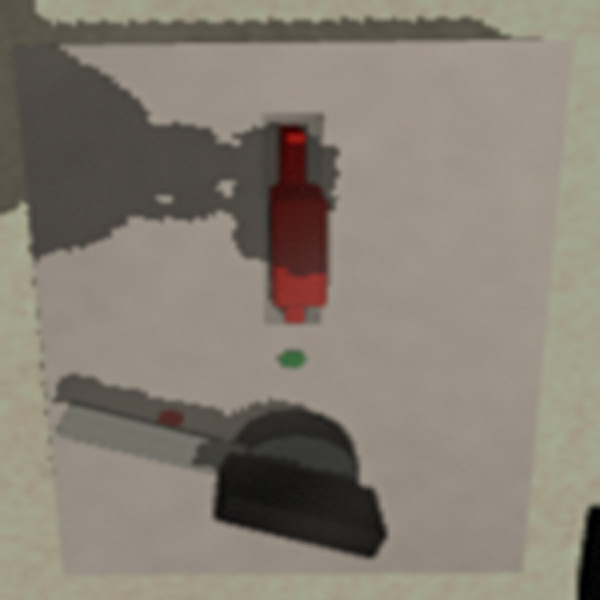

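Run:
```python
from h import *
im,c=load("w1")
Z=lambda u,v:(220+u/4,95+v/3)
def sh(n,pts,z):
    P=np.array([ray(c,p,z)[:2] for p in pts]);print(n,np.round(P.mean(0),4),np.round(P,4).tolist());return P
sh("slot mouth",[Z(265,113),Z(323,113),Z(322,325),Z(265,325)],.07)
sh("red top",[Z(273,186),Z(325,186),Z(327,305),Z(274,305)],.123)
P=sh("reader top",[Z(14,45),Z(573,40),Z(525,572),Z(64,574)],.07)
d=P[0]-P[3];print(np.degrees(np.arctan2(d[1],d[0])));d=P[1]-P[2];print(np.degrees(np.arctan2(d[1],d[0])))
d=P[1]-P[0];print(np.degrees(np.arctan2(d[1],d[0])));d=P[2]-P[3];print(np.degrees(np.arctan2(d[1],d[0])))
sh("green",[Z(292,358)],.07)
```

```text
slot mouth [0.5243 0.3133] [[0.5063, 0.3508], [0.5217, 0.3546], [0.5429, 0.2759], [0.5265, 0.2718]]
red top [0.523  0.3161] [[0.5118, 0.3335], [0.5237, 0.3365], [0.5345, 0.2988], [0.5218, 0.2956]]
reader top [0.5357 0.2701] [[0.4352, 0.3574], [0.5798, 0.3952], [0.6369, 0.1828], [0.4911, 0.145]]
104.74858477012395
105.06062004241166
14.663975767359355
14.513004436022648
green [0.5378 0.2603] [[0.5378, 0.2603]]
```

Run:
```python
from h import *
tgt(.5237,.313,.16,.256);tgt(.5237,.313,.087,.256)
```

```text
turn [-0.002  0.    -0.01 ] shift [13.2 13.9 99.8] clk 1.4
turn [-0.002  0.    -0.01 ] shift [ 13.2  14.  172.8] clk 1.4
```

Emit:
{"api": "arm_command", "payload": {
  "rows": [
    [-0.002,0,-0.01,8,8,30,60],
    [-0.002,0,-0.01,13,14,70,60],
    [-0.002,0,-0.01,13,14,95,60],
    [-0.002,0,-0.01,13,14,100,60],
    [-0.002,0,-0.01,13,14,100,60]
  ]
}}

```text
clock: 1.9
tcp_pos: [0.5226, 0.314, 0.1599]
tool_rot: [[-0.256, 0.967, -0.001], [0.967, 0.256, -0.0], [-0.0, -0.001, -1.0]]
contact_force: [-0.3, -0.3, -0.3]
finger_gap: 0.703
```

Run:
```python
from h import *
st(); im,c=snap("wrist","w2");tgt(.5237,.313,.087,.256)
cv2.imwrite("pics/z5.png",cv2.resize(im[150:400,160:400],None,fx=2.4,fy=2.4,interpolation=cv2.INTER_CUBIC))
```

```text
clk 1.9 tcp [0.5226 0.314  0.1599] yaw_y 0.2585 F [-0.3 -0.3 -0.3] T [ 0.02  0.01 -0.  ] gap 60.0 j [0.34 0.31 1.57 0.   1.27 0.08]
turn [ 0.002 -0.     0.002] shift [-1.  -0.5 74.4] clk 1.95
```

View pics/z5.png

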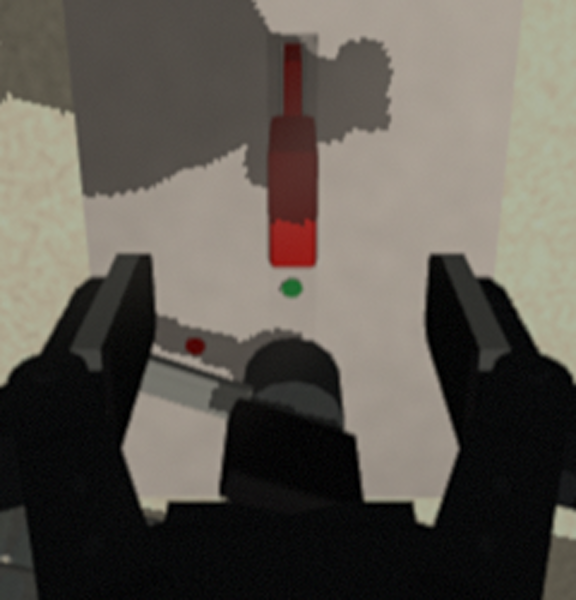

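Run:
```python
from h import *
im,c=load("w2");Z=lambda u,v:(160+u/2.4,150+v/2.4)
P=np.array([ray(c,Z(*p),.123)[:2] for p in[(272,117),(314,117),(316,265),(270,265)]]);print(P,P.mean(0))
P=np.array([ray(c,Z(*p),.07)[:2] for p in[(268,34),(317,34)]]);print(P,P.mean(0)-.0405*np.array([-.254,.967]))
```

```text
[[0.51114829 0.33886123]
 [0.52195513 0.34172306]
 [0.53431861 0.29916447]
 [0.52159694 0.29579328]] [0.52225474 0.31888551]
[[0.5055684  0.35022546]
 [0.52127296 0.35438287]] [0.52370768 0.31314067]
```

Emit:
{"api": "arm_command", "payload": {
  "rows": [
    [0,0,0,-1,0,30,60],
    [0,0,0,-1,0,60,60],
    [0,0,0,-1,0,73,60],
    [0,0,0,-1,0,73,60],
    [0,0,0,-1,0,73,10]
  ]
}}

```text
clock: 2.45
tcp_pos: [0.5254, 0.3137, 0.0905]
tool_rot: [[-0.255, 0.967, 0.005], [0.967, 0.255, 0.002], [0.0, 0.005, -1.0]]
contact_force: [-0.2, -0.3, 0.6]
finger_gap: 0.549
```

Emit:
{"api": "arm_command", "payload": {
  "rows": [
    [0,0,0,0,0,0,5],
    [0,0,0,0,0,0,5],
    [0,0,0,0,0,0,5],
    [0,0,0,0,0,0,5],
    [0,0,0,0,0,0,5]
  ]
}}

```text
clock: 2.95
tcp_pos: [0.5257, 0.3139, 0.0928]
tool_rot: [[-0.256, 0.967, 0.005], [0.967, 0.256, 0.002], [0.001, 0.006, -1.0]]
contact_force: [-3.9, -1.5, 9.0]
finger_gap: 0.155
```

Run:
```python
from h import *
st()
```

```text
clk 2.95 tcp [0.5257 0.3139 0.0928] yaw_y 0.2584 F [-3.9 -1.5  9. ] T [-0.26  0.77 -0.1 ] gap 13.2 j [0.34 0.39 1.61 0.   1.14 0.08]
```

Emit:
{"api": "arm_command", "payload": {
  "rows": [
    [0,0,0,0,0,-15,5],
    [0,0,0,0,0,-35,5],
    [0,0,0,0,0,-65,5],
    [0,0,0,0,0,-105,5],
    [0,0,0,0,0,-150,5]
  ]
}}

```text
clock: 3.45
tcp_pos: [0.5241, 0.3133, 0.2435]
tool_rot: [[-0.255, 0.967, 0.004], [0.967, 0.255, 0.001], [0.0, 0.004, -1.0]]
contact_force: [0.7, 0.4, -0.9]
finger_gap: 0.154
```

Run:
```python
from h import *
st();tgt(.46,.0,.25,.1);tgt(.51,-.195,.25,0)
```

```text
clk 3.45 tcp [0.5241 0.3133 0.2435] yaw_y 0.2583 F [ 0.7  0.4 -0.9] T [-0.02 -0.05 -0.  ] gap 13.2 j [0.34 0.24 1.48 0.   1.42 0.08]
turn [ 0.004 -0.001  0.158] shift [-286.5 -142.    -7.1] clk 3.45
turn [ 0.004 -0.001  0.258] shift [-487.8 -143.4   -7.2] clk 3.45
```

Emit:
{"api": "arm_command", "payload": {
  "rows": [
    [0,0,0.05,-40,-12,-7,5],
    [0,0,0.1,-90,-26,-7,5],
    [0,0,0.15,-140,-41,-7,5],
    [0,0,0.2,-190,-56,-7,5],
    [0,0,0.25,-240,-70,-7,5]
  ]
}}

```text
clock: 3.95
tcp_pos: [0.5175, 0.0699, 0.2509]
tool_rot: [[-0.007, 1.0, 0.005], [1.0, 0.007, 0.001], [0.001, 0.005, -1.0]]
contact_force: [0.5, -0.2, -1.5]
finger_gap: 0.153
```

Run:
```python
from h import *
st();tgt(.511,-.29,.25,0.01)
```

```text
clk 3.95 tcp [0.5175 0.0699 0.2509] yaw_y 0.0066 F [ 0.5 -0.2 -1.5] T [-0.03 -0.08  0.01] gap 13.1 j [-0.1   0.    1.72  0.    1.41 -0.11]
turn [ 0.005 -0.001 -0.003] shift [-359.8   -8.9    0.4] clk 3.95
```

Emit:
{"api": "arm_command", "payload": {
  "rows": [
    [0,0,0,-48,-1,0,5],
    [0,0,0,-96,-3,0,5],
    [0,0,0,-144,-4,0,5],
    [0,0,0,-192,-5,0,5],
    [0,0,0,-240,-7,0,5]
  ]
}}

```text
clock: 4.45
tcp_pos: [0.5118, -0.1722, 0.2513]
tool_rot: [[-0.007, 1.0, 0.006], [1.0, 0.007, 0.001], [0.001, 0.006, -1.0]]
contact_force: [1.9, 0.6, -0.9]
finger_gap: 0.152
```

Emit:
{"api": "arm_command", "payload": {
  "rows": [
    [0,0,0,-50,-1,0,5],
    [0,0,0,-95,-2,0,5],
    [0,0,0,-115,-2,0,5],
    [0,0,0,-118,-2,0,5],
    [0,0,0,-118,-2,0,5]
  ]
}}

```text
clock: 4.95
tcp_pos: [0.5107, -0.2897, 0.2513]
tool_rot: [[-0.006, 1.0, 0.006], [1.0, 0.006, 0.001], [0.001, 0.006, -1.0]]
contact_force: [-0.3, 0.1, -0.9]
finger_gap: 0.153
```

Run:
```python
from h import *
st(); im,c=snap("wrist","w3");st()
cv2.imwrite("pics/z6.png",cv2.resize(im[100:360,150:410],None,fx=2.3,fy=2.3,interpolation=cv2.INTER_CUBIC))
```

```text
clk 4.95 tcp [ 0.5107 -0.2897  0.2513] yaw_y 0.0062 F [-0.3  0.1 -0.9] T [ 0.03  0.02 -0.02] gap 13.1 j [-0.72  0.17  1.54  0.01  1.42 -0.73]
clk 5.0 tcp [ 0.5108 -0.2889  0.2513] yaw_y 0.0074 F [-1.1 -0.5 -0.5] T [ 0.03 -0.    0.02] gap 12.9 j [-0.72  0.17  1.54  0.01  1.42 -0.73]
```

View pics/w3.png

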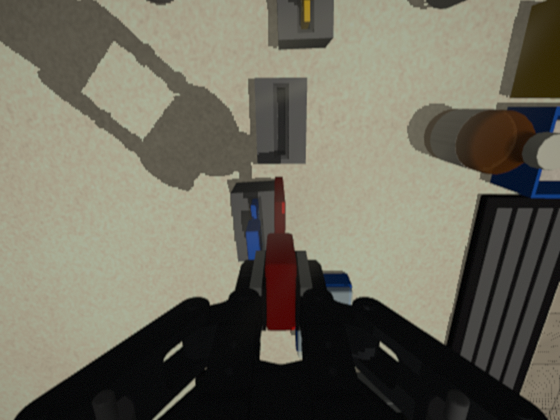

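View pics/z6.png

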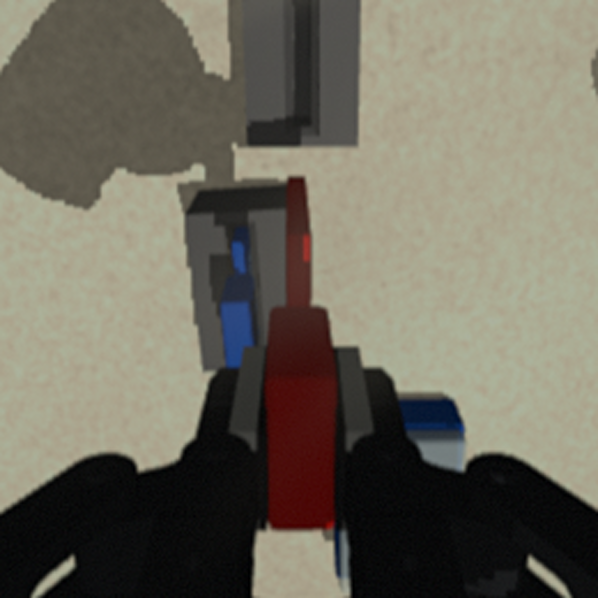

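Run:
```python
from h import *
im,c=load("w3")
cv2.imwrite("pics/z7.png",cv2.resize(im[70:170,240:320],None,fx=6,fy=6,interpolation=cv2.INTER_CUBIC))
```

```text
(no output)
```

View pics/z7.png

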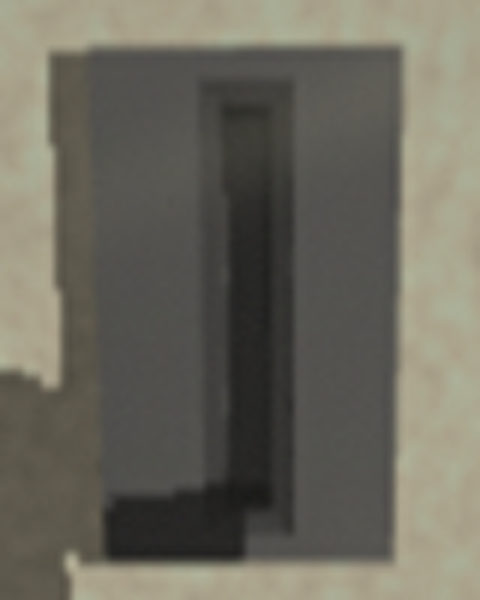

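Run:
```python
from h import *
im,c=load("w3");Z=lambda u,v:(240+u/6-.5,70+v/6-.5)
def sh(n,pts,z):
    P=np.array([ray(c,p,z)[:2] for p in pts]);print(n,np.round(P.mean(0),4),np.round(P,4).tolist());return P
P=sh("top",[Z(88,47),Z(403,47),Z(392,560),Z(104,562)],.055)
for a,b in((3,0),(2,1)):
    d=P[b]-P[a];print(np.arctan2(d[1],d[0])-np.pi/2)
for a,b in((0,1),(3,2)):
    d=P[b]-P[a];print(np.arctan2(d[1],d[0]))
P=sh("mouth",[Z(198,80),Z(294,80),Z(294,533),Z(203,533)],.055)
print((P[0]+P[2])/2)
# held blade: lower +y edge expected
p=robot.sense()["tcp_pos"];b=p-[0,0,.068]
for dx in(-.003,.003):print(proj(c,b+[dx,.035,0]), proj(c,b+[dx,.035,.062]))
tgt(.51,-.224,.25,.02)
```

```text
top [ 0.5113 -0.2228] [[0.483, -0.1774], [0.5386, -0.177], [0.5396, -0.2681], [0.4841, -0.2688]]
0.01179418691133094
0.01117636446596193
0.006900426982162419
0.012213808869904834
mouth [ 0.5114 -0.2228] [[0.5024, -0.1826], [0.5194, -0.1825], [0.5207, -0.263], [0.5032, -0.2631]]
[ 0.51152681 -0.22281929]
[276.71000944 174.6924505 ] [276.00996711 200.03848048]
[284.93528337 174.73266637] [287.32696544 200.086127  ]
turn [ 0.006 -0.001 -0.013] shift [64.9 -0.3  1.4] clk 5.0
```

Run:
```python
from h import *
tgt(.512,-.222,.143,.0105)
```

```text
turn [ 0.006 -0.001 -0.003] shift [ 66.8   1.  108.5] clk 5.0
```

Emit:
{"api": "arm_command", "payload": {
  "rows": [
    [0.006,0,-0.003,40,1,20,5],
    [0.006,0,-0.003,67,1,60,5],
    [0.006,0,-0.003,67,1,95,5],
    [0.006,0,-0.003,67,1,108,5],
    [0.006,0,-0.003,67,1,108,5]
  ]
}}

```text
clock: 5.5
tcp_pos: [0.511, -0.2199, 0.1418]
tool_rot: [[-0.012, 1.0, -0.003], [1.0, 0.012, 0.004], [0.004, -0.003, -1.0]]
contact_force: [0.3, -0.4, -2.1]
finger_gap: 0.156
```

Run:
```python
from h import *
st();im,c=snap("wrist","w4");im2,_=snap("side","s4"); tgt(.512,-.222,.143,.0105)
a=cv2.resize(im[100:360,180:380],None,fx=2,fy=2,interpolation=cv2.INTER_CUBIC)
b=cv2.resize(im2[180:310,240:340],None,fx=4,fy=4,interpolation=cv2.INTER_CUBIC)
cv2.imwrite("pics/z8.png",np.hstack([a,b]))
```

```text
clk 5.5 tcp [ 0.511  -0.2199  0.1418] yaw_y 0.0119 F [ 0.3 -0.4 -2.1] T [ 0.02 -0.   -0.02] gap 13.4 j [-0.62  0.2   1.73  0.    1.21 -0.64]
turn [0.003 0.    0.   ] shift [ 0.3 -1.   2.3] clk 5.6
```

View pics/z8.png

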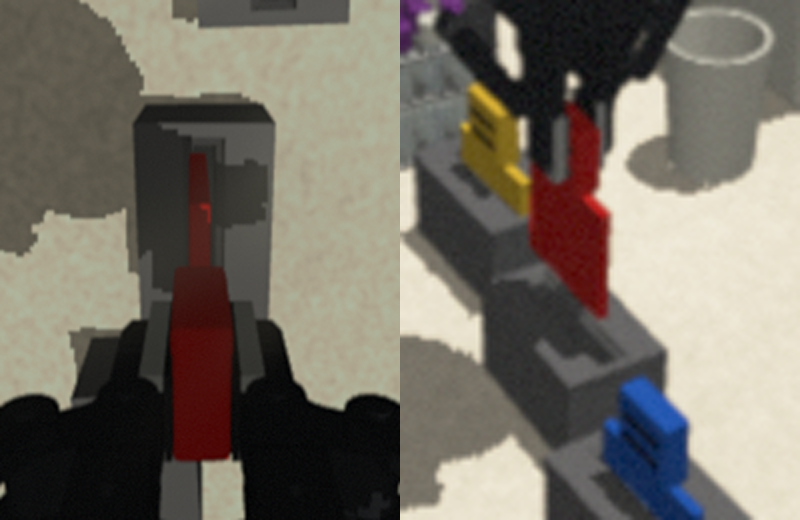

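Run:
```python
from h import *
im,c=load("w4")
a=im[145:240,235:325]
cv2.imwrite("pics/z9.png",cv2.convertScaleAbs(cv2.resize(a,None,fx=6,fy=6,interpolation=cv2.INTER_CUBIC),alpha=1.6))
```

```text
(no output)
```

View pics/z9.png

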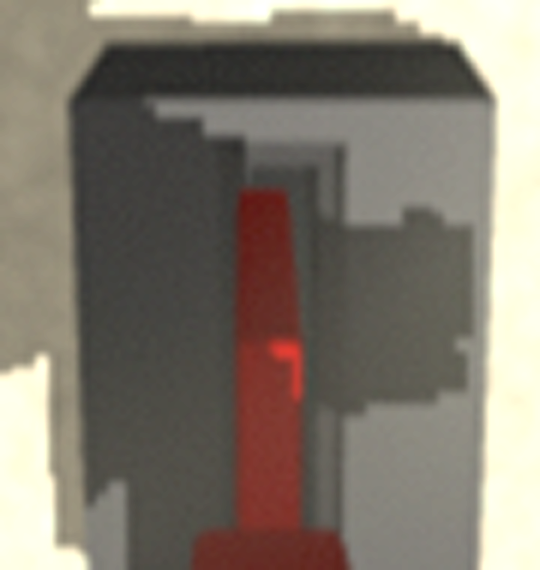

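Run:
```python
from h import *
im,c=load("w4");Z=lambda u,v:(235+u/6-.5,145+v/6-.5)
def sh(n,pts,z):
    P=np.array([ray(c,Z(*p),z)[:2] for p in pts]);print(n,np.round(P.mean(0),4),np.round(P,4).tolist())
sh("topface edge",[(72,98),(495,98)],.055)
sh("mouth",[(212,142),(344,142)],.055)
sh("mouthmid",[(344,500)],.055)
sh("blade bottom",[(238,190),(287,190)],.0745)
sh("blade top",[(236,340),(301,340)],.1365)
st()
```

```text
topface edge [ 0.5109 -0.177 ] [[0.4833, -0.1773], [0.5385, -0.1766]]
mouth [ 0.5103 -0.1828] [[0.5016, -0.1829], [0.519, -0.1827]]
mouthmid [ 0.5202 -0.2335] [[0.5202, -0.2335]]
blade bottom [ 0.5085 -0.1849] [[0.5055, -0.1849], [0.5115, -0.1849]]
blade top [ 0.5096 -0.1845] [[0.5068, -0.1846], [0.5125, -0.1845]]
clk 5.6 tcp [ 0.513  -0.2222  0.1453] yaw_y 0.0107 F [ 0.1  0.3 -0.7] T [0.   0.   0.04] gap 12.7 j [-0.63  0.2   1.73  0.    1.21 -0.64]
```

Emit:
{"api": "arm_command", "payload": {
  "rows": [
    [0.002,0,0,-2.5,2,6,5],
    [0.002,0,0,-2.5,2,15,5],
    [0.002,0,0,-2.5,2,25,5],
    [0.002,0,0,-2.5,2,34,5],
    [0.002,0,0,-2.5,2,40,5]
  ]
}}

```text
clock: 6.1
tcp_pos: [0.5195, -0.2277, 0.1216]
tool_rot: [[-0.012, 1.0, 0.006], [1.0, 0.012, -0.006], [-0.006, 0.006, -1.0]]
contact_force: [-31.9, 24.2, 116.0]
finger_gap: 0.153
```

Run:
```python
from h import *
st();st()
```

```text
clk 6.1 tcp [ 0.5195 -0.2277  0.1216] yaw_y 0.012 F [-31.9  24.2 116. ] T [ 4.34  7.89 -0.22] gap 13.0 j [-0.63  0.24  1.73 -0.    1.16 -0.64]
clk 6.1 tcp [ 0.5195 -0.2277  0.1216] yaw_y 0.012 F [-31.9  24.2 116. ] T [ 4.34  7.89 -0.22] gap 13.0 j [-0.63  0.24  1.73 -0.    1.16 -0.64]
```

Emit:
{"api": "arm_command", "payload": {
  "rows": [
    [0,0,0,3,-3,-10,5],
    [0,0,0,4,-5,-20,5],
    [0,0,0,5,-6,-28,5],
    [0,0,0,5,-6,-28,5]
  ]
}}

```text
clock: 6.5
tcp_pos: [0.513, -0.2226, 0.1493]
tool_rot: [[-0.012, 1.0, 0.006], [1.0, 0.012, -0.006], [-0.006, 0.006, -1.0]]
contact_force: [0.3, -0.5, -1.5]
finger_gap: 0.15
```

Run:
```python
from h import *
st();im,c=snap("wrist","w5");st();im2,_=snap("side","s5");st()
a=cv2.resize(im[100:360,180:380],None,fx=2,fy=2,interpolation=cv2.INTER_CUBIC)
b=cv2.resize(im2[180:310,240:340],None,fx=4,fy=4,interpolation=cv2.INTER_CUBIC)
cv2.imwrite("pics/z10.png",np.hstack([a,b]))
a=im[135:240,235:325]
cv2.imwrite("pics/z11.png",cv2.convertScaleAbs(cv2.resize(a,None,fx=5.5,fy=5.5,interpolation=cv2.INTER_CUBIC),alpha=1.6))
```

```text
clk 6.5 tcp [ 0.513  -0.2226  0.1493] yaw_y 0.0118 F [ 0.3 -0.5 -1.5] T [-0.02 -0.05 -0.03] gap 12.8 j [-0.62  0.19  1.73 -0.    1.21 -0.64]
clk 6.55 tcp [ 0.5127 -0.2223  0.1484] yaw_y 0.0118 F [ 0.8 -0.3 -0.8] T [ 0.04 -0.01  0.03] gap 13.0 j [-0.62  0.19  1.73 -0.    1.21 -0.64]
clk 6.6 tcp [ 0.5124 -0.2221  0.1479] yaw_y 0.0117 F [ 0.  -0.2 -0.6] T [-0.03 -0.03 -0.  ] gap 13.1 j [-0.62  0.19  1.73 -0.    1.21 -0.64]
```

View pics/z10.png

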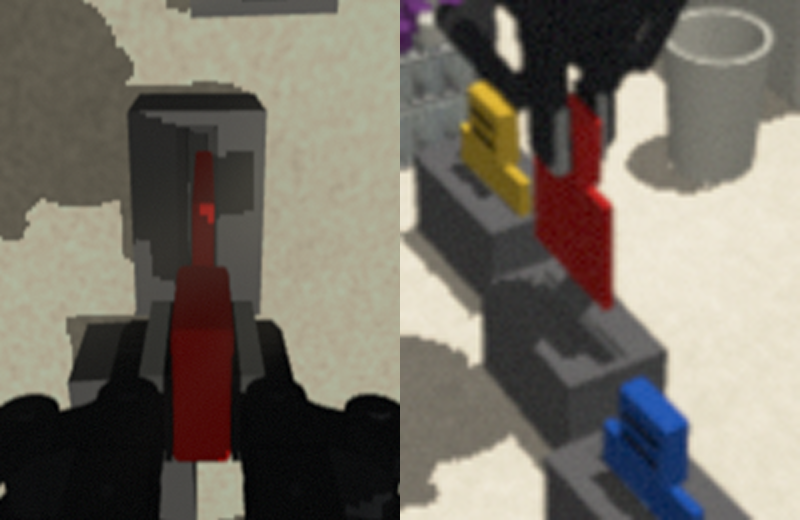

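View pics/z11.png

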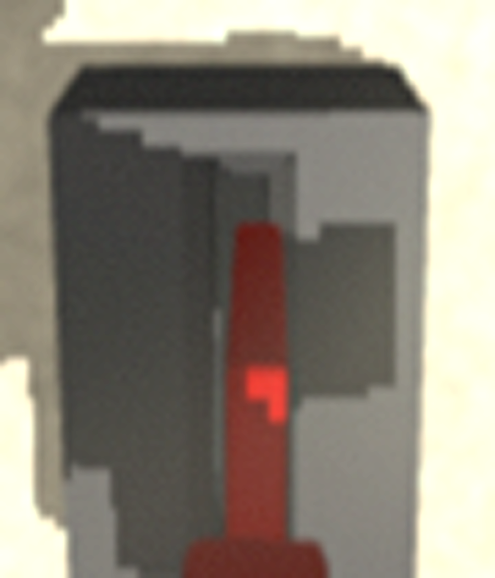

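Run:
```python
from h import *
im,c=load("w5");Z=lambda u,v:(235+u/5.5-.5,135+v/5.5-.5)
def sh(n,pts,z):
    P=np.array([ray(c,Z(*p),z)[:2] for p in pts]);print(n,np.round(P.mean(0),4),np.round(P,4).tolist())
sh("topface edge",[(50,112),(428,110)],.055)
sh("topface lower",[(415,560)],.055)
sh("mouth",[(184,153),(296,153)],.055)
sh("blade bottom",[(235,226),(279,226)],.0813)
sh("blade top",[(226,367),(288,367)],.1433)
s=robot.sense();print(s["tcp_pos"])
for z in(-.068,-.006):
  print([np.round((proj(c,np.array([.513,-.2226,.1493])+s["tool_rot"]@np.array([.035,dy,-z]))-[234.5,134.5])*5.5) for dy in(-.003,.003)])
```

```text
topface edge [ 0.5108 -0.1769] [[0.4832, -0.1773], [0.5383, -0.1764]]
topface lower [ 0.5396 -0.2483] [[0.5396, -0.2483]]
mouth [ 0.511 -0.183] [[0.5027, -0.1831], [0.5192, -0.1829]]
blade bottom [ 0.5133 -0.1879] [[0.5104, -0.1879], [0.5162, -0.1878]]
blade top [ 0.5128 -0.1874] [[0.5098, -0.1874], [0.5158, -0.1873]]
[ 0.51244083 -0.22213221  0.14789429]
[array([231., 226.]), array([276., 226.])]
[array([224., 369.]), array([286., 369.])]
```

Run:
```python
from h import *
tgt(.5111,-.2227,.135,.0112)
```

```text
turn [0.004 0.005 0.001] shift [-0.5 -1.4 12.9] clk 6.6
```

Emit:
{"api": "arm_command", "payload": {
  "rows": [
    [0.004,0.005,0,-0.5,-1.4,6,5],
    [0.004,0.005,0,-0.5,-1.4,12,5],
    [0.004,0.005,0,-0.5,-1.4,12,5],
    [0.004,0.005,0,-0.5,-1.4,12,5],
    [0.004,0.005,0,-0.5,-1.4,12,5]
  ]
}}

```text
clock: 7.1
tcp_pos: [0.5112, -0.2228, 0.1359]
tool_rot: [[-0.012, 1.0, 0.0], [1.0, 0.012, 0.0], [0.0, 0.0, -1.0]]
contact_force: [0.8, -0.7, -0.6]
finger_gap: 0.154
```

Run:
```python
from h import *
st();im,c=snap("wrist","w6");st()
a=im[135:240,235:325]
cv2.imwrite("pics/z12.png",cv2.convertScaleAbs(cv2.resize(a,None,fx=5.5,fy=5.5,interpolation=cv2.INTER_CUBIC),alpha=1.6))
tgt(.5111,-.2227,.135,.0112)
```

```text
clk 7.1 tcp [ 0.5112 -0.2228  0.1359] yaw_y 0.0117 F [ 0.8 -0.7 -0.6] T [-0.02 -0.04  0.  ] gap 13.1 j [-0.63  0.21  1.74  0.    1.2  -0.64]
clk 7.15 tcp [ 0.5113 -0.2228  0.1361] yaw_y 0.0118 F [-0.4  0.5 -0.8] T [ 0.06  0.01 -0.02] gap 13.1 j [-0.63  0.21  1.74  0.    1.2  -0.64]
turn [ 0.001 -0.     0.001] shift [ 0.1 -0.2  1.1] clk 7.15
```

View pics/z12.png

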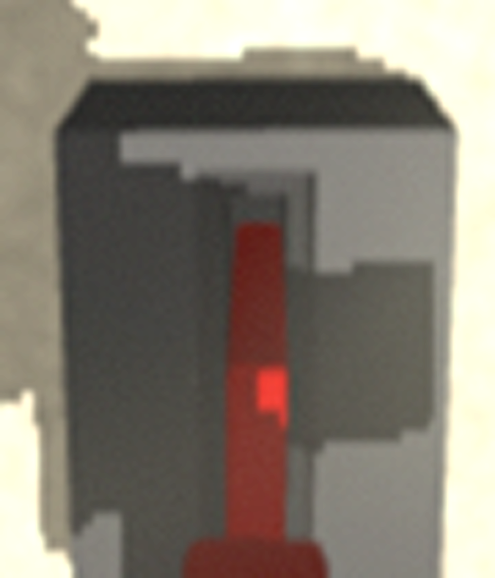

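Emit:
{"api": "arm_command", "payload": {
  "rows": [
    [0,0,0,0,0,7,5],
    [0,0,0,0,0,14,5],
    [0,0,0,0,0,20,5],
    [0,0,0,0,0,20,5]
  ]
}}

```text
clock: 7.55
tcp_pos: [0.5106, -0.2226, 0.1147]
tool_rot: [[-0.012, 1.0, -0.001], [1.0, 0.012, 0.001], [0.001, -0.001, -1.0]]
contact_force: [-0.5, -1.0, -1.1]
finger_gap: 0.156
```

Run:
```python
from h import *
st();tgt(.5111,-.2227,.08,.0112)
```

```text
clk 7.55 tcp [ 0.5106 -0.2226  0.1147] yaw_y 0.0118 F [-0.5 -1.  -1.1] T [-0.2   0.05  0.02] gap 13.3 j [-0.63  0.23  1.75  0.    1.16 -0.64]
turn [-0.001 -0.001  0.001] shift [-0.1  0.5 34.7] clk 7.55
```

In the slot, no force. Continue down.

Emit:
{"api": "arm_command", "payload": {
  "rows": [
    [0,0,0,0,0.5,10,5],
    [0,0,0,0,0.5,20,5],
    [0,0,0,0,0.5,28,5],
    [0,0,0,0,0.5,33,5],
    [0,0,0,0,0.5,34,5]
  ]
}}

```text
clock: 8.05
tcp_pos: [0.5107, -0.2225, 0.0799]
tool_rot: [[-0.012, 1.0, -0.002], [1.0, 0.012, 0.001], [0.001, -0.002, -1.0]]
contact_force: [-0.2, -1.2, -0.7]
finger_gap: 0.154
```

Run:
```python
from h import *
st()
```

```text
clk 8.05 tcp [ 0.5107 -0.2225  0.0799] yaw_y 0.0118 F [-0.2 -1.2 -0.7] T [-0.28  0.14  0.05] gap 13.1 j [-0.63  0.28  1.77 -0.    1.09 -0.64]
```

Emit:
{"api": "arm_command", "payload": {
  "rows": [
    [0,0,0,0,0,2,5],
    [0,0,0,0,0,3,5],
    [0,0,0,0,0,3,5]
  ]
}}

```text
clock: 8.35
tcp_pos: [0.511, -0.2227, 0.0776]
tool_rot: [[-0.012, 1.0, -0.002], [1.0, 0.012, 0.001], [0.001, -0.002, -1.0]]
contact_force: [-0.8, 0.5, 3.2]
finger_gap: 0.153
```

Run:
```python
from h import *
st()
```

```text
clk 8.35 tcp [ 0.511  -0.2227  0.0776] yaw_y 0.0119 F [-0.8  0.5  3.2] T [-0.15  0.4  -0.02] gap 13.1 j [-0.63  0.29  1.77 -0.    1.09 -0.64]
```

Emit:
{"api": "arm_command", "payload": {
  "rows": [
    [0,0,0,0,0,0,25],
    [0,0,0,0,0,0,45],
    [0,0,0,0,0,0,60],
    [0,0,0,0,0,0,60],
    [0,0,0,0,0,0,60]
  ]
}}

```text
clock: 8.85
tcp_pos: [0.5109, -0.2226, 0.0775]
tool_rot: [[-0.012, 1.0, -0.002], [1.0, 0.012, 0.001], [0.001, -0.002, -1.0]]
contact_force: [-0.3, 0.2, 0.3]
finger_gap: 0.701
```

Emit:
{"api": "arm_command", "payload": {
  "rows": [
    [0,0,0,0,0,-15,60],
    [0,0,0,0,0,-50,60],
    [0,0,0,0,0,-100,60],
    [0,0,0,0,0,-140,60],
    [0,0,0,0,0,-140,60]
  ]
}}

```text
clock: 9.35
tcp_pos: [0.5147, -0.2251, 0.2264]
tool_rot: [[-0.012, 1.0, 0.01], [1.0, 0.012, -0.008], [-0.008, 0.01, -1.0]]
contact_force: [1.3, -0.3, 0.6]
finger_gap: 0.704
```

Run:
```python
from h import *
st();im,c=snap("wrist","w7");im2,_=snap("side","s7")
a=cv2.resize(im[20:280,180:380],None,fx=2,fy=2,interpolation=cv2.INTER_CUBIC)
b=cv2.resize(im2[180:310,240:340],None,fx=4,fy=4,interpolation=cv2.INTER_CUBIC)
cv2.imwrite("pics/z13.png",np.hstack([a,b]))
tgt(.5345,-.096,.22,0.02)
```

```text
clk 9.35 tcp [ 0.5147 -0.2251  0.2264] yaw_y 0.0121 F [ 1.3 -0.3  0.6] T [ 0.   -0.04 -0.04] gap 60.1 j [-0.63  0.12  1.65 -0.    1.36 -0.64]
turn [ 0.001  0.001 -0.008] shift [126.9  24.1  -0.5] clk 9.45
```

View pics/z13.png

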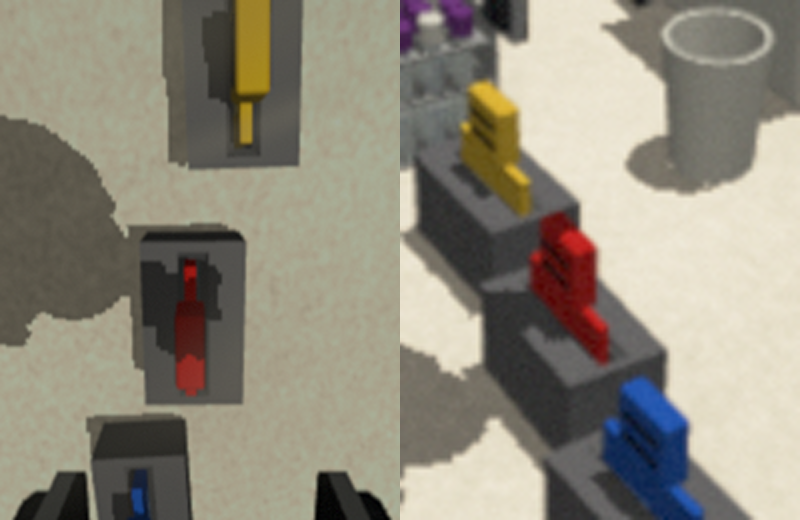

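Emit:
{"api": "arm_command", "payload": {
  "rows": [
    [0,0,0,40,8,-10,60],
    [0,0,0,85,16,-15,60],
    [0,0,0,110,22,-15,60],
    [0,0,0,115,23,-15,60],
    [0,0,0,115,23,-15,60]
  ]
}}

```text
clock: 9.95
tcp_pos: [0.5328, -0.1072, 0.2332]
tool_rot: [[-0.013, 1.0, -0.001], [1.0, 0.013, -0.0], [-0.0, -0.001, -1.0]]
contact_force: [-0.1, -0.7, -1.0]
finger_gap: 0.707
```

Emit:
{"api": "arm_command", "payload": {
  "rows": [
    [0,0,0,0,0,0,60],
    [0,0,0,0,0,0,60]
  ]
}}

```text
clock: 10.15
tcp_pos: [0.5322, -0.1081, 0.2324]
tool_rot: [[-0.012, 1.0, -0.003], [1.0, 0.012, -0.0], [-0.0, -0.003, -1.0]]
contact_force: [0.3, -1.1, -0.9]
finger_gap: 0.699
```

Run:
```python
from h import *
st();im,c=snap("wrist","w8");st()
cv2.imwrite("pics/z14.png",cv2.convertScaleAbs(cv2.resize(im[110:240,225:335],None,fx=4.5,fy=4.5,interpolation=cv2.INTER_CUBIC),alpha=1.5))
```

```text
clk 10.15 tcp [ 0.5322 -0.1081  0.2324] yaw_y 0.0121 F [ 0.3 -1.1 -0.9] T [ 0.01 -0.01  0.05] gap 59.7 j [-0.42  0.08  1.68 -0.    1.38 -0.43]
clk 10.2 tcp [ 0.5323 -0.1082  0.2326] yaw_y 0.0119 F [-0.8  0.6 -0.3] T [ 0.02 -0.04  0.  ] gap 60.0 j [-0.42  0.08  1.68 -0.    1.38 -0.43]
```

View pics/z14.png

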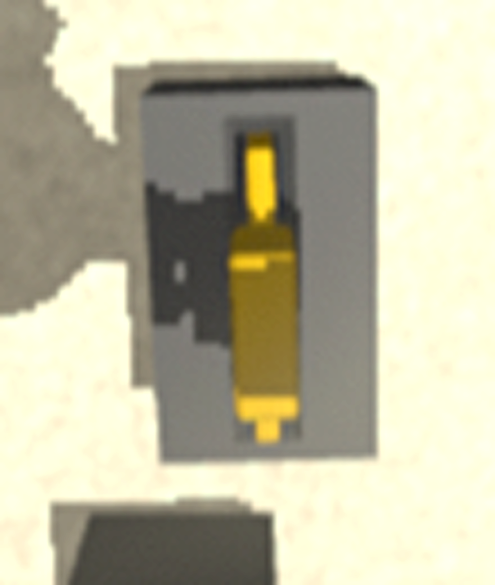

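Run:
```python
from h import *
im,c=load("w8");Z=lambda u,v:(225+u/4.5-.5,110+v/4.5-.5)
def sh(n,pts,z):
    P=np.array([ray(c,Z(*p),z)[:2] for p in pts]);print(n,np.round(P.mean(0),4),np.round(P,4).tolist());return P
def ang(P):
    for a,b in((3,0),(2,1)):
        d=P[b]-P[a];print(np.arctan2(d[1],d[0])-np.pi/2)
P=sh("top",[(143,96),(376,90),(376,457),(160,462)],.055);ang(P)
P=sh("mouth",[(226,118),(294,118),(300,438),(236,438)],.055);ang(P)
P=sh("block",[(230,253),(297,250),(298,415),(238,418)],.108);ang(P)
tgt(.5325,-.0955,.15,.03)
```

```text
top [ 0.5341 -0.0944] [[0.5051, -0.0499], [0.5597, -0.0478], [0.5635, -0.139], [0.5082, -0.1411]]
0.033819921169869316
0.04191431515756583
mouth [ 0.5342 -0.0944] [[0.5246, -0.0547], [0.5406, -0.0545], [0.5439, -0.1341], [0.5276, -0.1343]]
0.03792592679528917
0.04143913714812997
block [ 0.5342 -0.0938] [[0.5267, -0.0766], [0.5403, -0.0759], [0.5413, -0.111], [0.5286, -0.1119]]
0.054940103045783006
0.02898419234735239
turn [-0.002  0.    -0.018] shift [12.7  0.5 82.6] clk 10.2
```

Run:
```python
from h import *
tgt(.5341,-.0945,.13,.040)
```

```text
turn [-0.002  0.    -0.028] shift [ 13.7   2.2 102.6] clk 10.2
```

Emit:
{"api": "arm_command", "payload": {
  "rows": [
    [0,0,-0.028,8,2,40,60],
    [0,0,-0.028,14,2,85,60],
    [0,0,-0.028,14,2,102,60],
    [0,0,-0.028,14,2,102,60],
    [0,0,-0.028,14,2,102,60]
  ]
}}

```text
clock: 10.7
tcp_pos: [0.5343, -0.0949, 0.1313]
tool_rot: [[-0.039, 0.999, -0.002], [0.999, 0.039, -0.001], [-0.001, -0.002, -1.0]]
contact_force: [0.6, -0.2, 0.4]
finger_gap: 0.704
```

Run:
```python
from h import *
st();tgt(.5341,-.0945,.079,.040)
```

```text
clk 10.7 tcp [ 0.5343 -0.0949  0.1313] yaw_y 0.0391 F [ 0.6 -0.2  0.4] T [-0.05 -0.05  0.02] gap 60.2 j [-0.4   0.18  1.78 -0.    1.18 -0.44]
turn [-0.002  0.001 -0.001] shift [ 0.5 -0.1 52.3] clk 10.7
```

Emit:
{"api": "arm_command", "payload": {
  "rows": [
    [0,0,0,0.5,0,25,60],
    [0,0,0,0.5,0,46,60],
    [0,0,0,0.5,0,52,60],
    [0,0,0,0.5,0,52,60],
    [0,0,0,0.5,0,52,60]
  ]
}}

```text
clock: 11.2
tcp_pos: [0.5355, -0.0951, 0.0812]
tool_rot: [[-0.039, 0.999, 0.001], [0.999, 0.039, -0.002], [-0.002, 0.001, -1.0]]
contact_force: [0.4, -0.4, 0.7]
finger_gap: 0.703
```

Emit:
{"api": "arm_command", "payload": {
  "rows": [
    [0,0,0,0,0,0,20],
    [0,0,0,0,0,0,5],
    [0,0,0,0,0,0,5],
    [0,0,0,0,0,0,5],
    [0,0,0,0,0,0,5]
  ]
}}

```text
clock: 11.7
tcp_pos: [0.5359, -0.0954, 0.0821]
tool_rot: [[-0.039, 0.999, 0.002], [0.999, 0.039, -0.002], [-0.003, 0.002, -1.0]]
contact_force: [-1.9, -0.6, 6.7]
finger_gap: 0.148
```

Emit:
{"api": "arm_command", "payload": {
  "rows": [
    [0,0,0,0,0,0,5],
    [0,0,0,0,0,0,5]
  ]
}}

```text
clock: 11.9
tcp_pos: [0.5359, -0.0954, 0.0821]
tool_rot: [[-0.039, 0.999, 0.002], [0.999, 0.039, -0.002], [-0.003, 0.002, -1.0]]
contact_force: [-1.0, -0.8, 2.3]
finger_gap: 0.154
```

Run:
```python
from h import *
st()
```

```text
clk 11.9 tcp [ 0.5359 -0.0954  0.0821] yaw_y 0.039 F [-1.  -0.8  2.3] T [0.03 0.13 0.04] gap 13.1 j [-0.4   0.25  1.81 -0.    1.08 -0.44]
```

Emit:
{"api": "arm_command", "payload": {
  "rows": [
    [0,0,0,0,0,-15,5],
    [0,0,0,0,0,-40,5],
    [0,0,0,0,0,-80,5],
    [0,0,0,0,0,-125,5],
    [0,0,0,0,0,-172,5]
  ]
}}

```text
clock: 12.4
tcp_pos: [0.5349, -0.0946, 0.256]
tool_rot: [[-0.039, 0.999, 0.001], [0.999, 0.039, -0.002], [-0.002, 0.001, -1.0]]
contact_force: [0.5, -0.8, -1.2]
finger_gap: 0.152
```

Run:
```python
from h import *
st();tgt(.5244,.3135,.26,.2565)
```

```text
clk 12.4 tcp [ 0.5349 -0.0946  0.256 ] yaw_y 0.039 F [ 0.5 -0.8 -1.2] T [-0.01 -0.1   0.05] gap 13.0 j [-0.4   0.06  1.66 -0.    1.42 -0.44]
turn [ 0.001  0.002 -0.217] shift [408.2   5.4  -4.9] clk 12.4
```

Emit:
{"api": "arm_command", "payload": {
  "rows": [
    [0,0,-0.03,48,3,-5,5],
    [0,0,-0.06,96,5,-5,5],
    [0,0,-0.09,144,8,-5,5],
    [0,0,-0.13,192,11,-5,5],
    [0,0,-0.17,240,14,-5,5]
  ]
}}

```text
clock: 12.9
tcp_pos: [0.5391, 0.1478, 0.2614]
tool_rot: [[-0.209, 0.978, 0.002], [0.978, 0.209, -0.002], [-0.002, 0.002, -1.0]]
contact_force: [0.4, -0.6, -0.2]
finger_gap: 0.152
```

Run:
```python
from h import *
st();tgt(.5409,.2506,.26,.2565)
```

```text
clk 12.9 tcp [0.5391 0.1478 0.2614] yaw_y 0.2106 F [ 0.4 -0.6 -0.2] T [-0.08 -0.09  0.02] gap 13.0 j [ 0.05  0.1   1.61 -0.    1.44 -0.16]
turn [ 0.002  0.002 -0.046] shift [100.2  23.2   1.3] clk 12.9
```

Emit:
{"api": "arm_command", "payload": {
  "rows": [
    [0.002,0.002,-0.046,45,10,1,5],
    [0.002,0.002,-0.046,85,20,1,5],
    [0.002,0.002,-0.046,100,23,1,5],
    [0.002,0.002,-0.046,100,23,1,5],
    [0.002,0.002,-0.046,100,23,1,5]
  ]
}}

```text
clock: 13.4
tcp_pos: [0.5408, 0.2495, 0.2604]
tool_rot: [[-0.254, 0.967, -0.0], [0.967, 0.254, -0.001], [-0.001, -0.0, -1.0]]
contact_force: [-0.3, 0.7, 0.4]
finger_gap: 0.147
```

Emit:
{"api": "arm_command", "payload": {
  "rows": [
    [0,0,0,0,0,0,5],
    [0,0,0,0,0,0,5]
  ]
}}

```text
clock: 13.6
tcp_pos: [0.5411, 0.248, 0.2606]
tool_rot: [[-0.252, 0.968, 0.0], [0.968, 0.252, -0.002], [-0.002, -0.0, -1.0]]
contact_force: [0.4, -0.3, -1.8]
finger_gap: 0.155
```

Run:
```python
from h import *
st();im,c=snap("wrist","w9");st()
cv2.imwrite("pics/z15.png",cv2.convertScaleAbs(cv2.resize(im[30:280,190:370],None,fx=3,fy=3,interpolation=cv2.INTER_CUBIC)[:598],alpha=1.2))
```

```text
clk 13.6 tcp [0.5411 0.248  0.2606] yaw_y 0.2543 F [ 0.4 -0.3 -1.8] T [-0.04 -0.04  0.02] gap 13.2 j [ 0.23  0.19  1.5  -0.    1.45 -0.03]
clk 13.65 tcp [0.541  0.2483 0.2606] yaw_y 0.2546 F [ 0.8 -0.6 -0.8] T [-0.03 -0.04 -0.01] gap 13.3 j [ 0.23  0.19  1.5  -0.    1.45 -0.03]
```

View pics/z15.png

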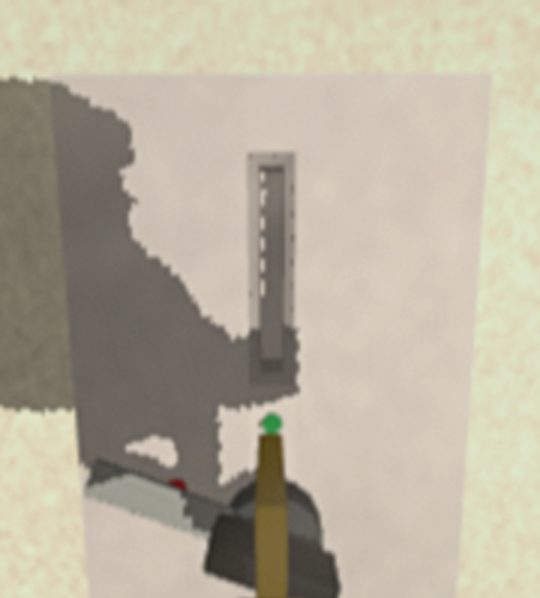

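Run:
```python
from h import *
im,c=load("w9");Z=lambda u,v:(190+u/3-.33,30+v/3-.33)
def sh(n,pts,z):
    P=np.array([ray(c,Z(*p),z)[:2] for p in pts]);print(n,np.round(P.mean(0),4),np.round(P,4).tolist());return P
P=sh("mouth",[(248,152),(296,152),(297,386),(249,386)],.07)
for a,b in((3,0),(2,1)):
    d=P[b]-P[a];print(np.arctan2(d[1],d[0])-np.pi/2)
B=sh("bladebot",[(259,434),(282,434)],.1886)
p=np.array([.5411,.248]);R=robot.sense()["tool_rot"][:2,:2]
d=B.mean(0)-p;print("blade edge in tool xy",R.T@d)
P=sh("top edges",[(52,75),(492,75)],.07)
tgt(.5244,.3135,.17,.2565)
```

```text
mouth [0.5238 0.3137] [[0.5053, 0.351], [0.5215, 0.3552], [0.543, 0.2766], [0.5255, 0.272]]
0.25027089297953675
0.2676190205126643
bladebot [0.5316 0.2818] [[0.5289, 0.2811], [0.5344, 0.2825]]
blade edge in tool xy [ 0.03508828 -0.0006559 ]
top edges [0.5073 0.3764] [[0.4351, 0.3576], [0.5796, 0.3952]]
turn [-0.     0.001 -0.002] shift [67.4  0.4 90.5] clk 13.65
```

Emit:
{"api": "arm_command", "payload": {
  "rows": [
    [0,0,-0.002,40,0.5,10,5],
    [0,0,-0.002,66,0.5,50,5],
    [0,0,-0.002,67.5,0.5,85,5],
    [0,0,-0.002,67.5,0.5,97,5],
    [0,0,-0.002,67.5,0.5,97,5]
  ]
}}

```text
clock: 14.15
tcp_pos: [0.5234, 0.3124, 0.1615]
tool_rot: [[-0.253, 0.967, -0.004], [0.967, 0.253, -0.003], [-0.002, -0.005, -1.0]]
contact_force: [1.3, -0.1, 0.6]
finger_gap: 0.148
```

Emit:
{"api": "arm_command", "payload": {
  "rows": [
    [0,0,0,0,0,0,5],
    [0,0,0,0,0,0,5]
  ]
}}

```text
clock: 14.35
tcp_pos: [0.525, 0.3121, 0.1638]
tool_rot: [[-0.252, 0.968, -0.001], [0.968, 0.252, -0.002], [-0.002, -0.001, -1.0]]
contact_force: [-0.0, -0.5, -1.1]
finger_gap: 0.15
```

Run:
```python
from h import *
st();im,c=snap("wrist","w10");st();tgt(.5244,.3138,.14,.257)
cv2.imwrite("pics/z16.png",cv2.convertScaleAbs(cv2.resize(im[130:240,235:325],None,fx=5.4,fy=5.4,interpolation=cv2.INTER_CUBIC),alpha=1.2))
```

```text
clk 14.35 tcp [0.525  0.3121 0.1638] yaw_y 0.2545 F [-0.  -0.5 -1.1] T [-0.   -0.03 -0.  ] gap 12.8 j [ 0.34  0.31  1.56 -0.    1.28  0.09]
clk 14.4 tcp [0.5249 0.3122 0.1637] yaw_y 0.2547 F [ 0.4  0.5 -0.7] T [ 0.   -0.01 -0.03] gap 13.0 j [ 0.34  0.31  1.56 -0.    1.28  0.09]
turn [-0.001  0.002 -0.002] shift [ 1.7 -0.1 23.7] clk 14.4
```

View pics/z16.png

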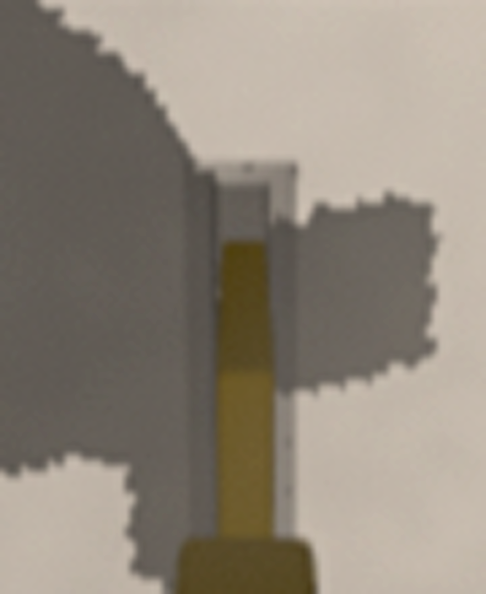

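Emit:
{"api": "arm_command", "payload": {
  "rows": [
    [-0.001,0.002,-0.002,1.5,-0.3,8,5],
    [-0.001,0.002,-0.002,1.5,-0.3,16,5],
    [-0.001,0.002,-0.002,1.5,-0.3,23,5],
    [-0.001,0.002,-0.002,1.5,-0.3,28,5],
    [-0.001,0.002,-0.002,1.5,-0.3,28,5]
  ]
}}

```text
clock: 14.9
tcp_pos: [0.5233, 0.3133, 0.1342]
tool_rot: [[-0.254, 0.967, -0.003], [0.967, 0.254, -0.001], [0.0, -0.003, -1.0]]
contact_force: [-1.0, -0.3, -0.5]
finger_gap: 0.15
```

Run:
```python
from h import *
st();tgt(.5244,.3138,.099,.257)
```

```text
clk 14.9 tcp [0.5233 0.3133 0.1342] yaw_y 0.2568 F [-1.  -0.3 -0.5] T [ 0.02  0.01 -0.03] gap 12.8 j [0.34 0.34 1.58 0.   1.22 0.08]
turn [-0.003 -0.    -0.   ] shift [ 0.3  1.3 35.2] clk 14.9
```

Emit:
{"api": "arm_command", "payload": {
  "rows": [
    [-0.002,0,0,0.3,0.8,10,5],
    [-0.002,0,0,0.3,0.8,19,5],
    [-0.002,0,0,0.3,0.8,27,5],
    [-0.002,0,0,0.3,0.8,33,5],
    [-0.002,0,0,0.3,0.8,34,5]
  ]
}}

```text
clock: 15.4
tcp_pos: [0.5233, 0.3135, 0.0989]
tool_rot: [[-0.254, 0.967, -0.003], [0.967, 0.254, -0.001], [-0.0, -0.003, -1.0]]
contact_force: [-0.4, 0.2, -0.5]
finger_gap: 0.156
```

Run:
```python
from h import *
st()
```

```text
clk 15.4 tcp [0.5233 0.3135 0.0989] yaw_y 0.2567 F [-0.4  0.2 -0.5] T [-0.02  0.01  0.01] gap 13.4 j [0.34 0.38 1.6  0.   1.16 0.09]
```

Emit:
{"api": "arm_command", "payload": {
  "rows": [
    [0,0,0,0,0,2,5],
    [0,0,0,0,0,3,5],
    [0,0,0,0,0,3,5]
  ]
}}

```text
clock: 15.7
tcp_pos: [0.5237, 0.3137, 0.0971]
tool_rot: [[-0.254, 0.967, -0.002], [0.967, 0.254, -0.0], [0.0, -0.002, -1.0]]
contact_force: [-2.0, -0.6, 3.8]
finger_gap: 0.15
```

Run:
```python
from h import *
st()
```

```text
clk 15.7 tcp [0.5237 0.3137 0.0971] yaw_y 0.2568 F [-2.  -0.6  3.8] T [-0.18  0.37 -0.01] gap 12.8 j [0.34 0.38 1.61 0.   1.16 0.09]
```

Floor contact at the expected height. Release and lift.

Emit:
{"api": "arm_command", "payload": {
  "rows": [
    [0,0,0,0,0,0,25],
    [0,0,0,0,0,0,45],
    [0,0,0,0,0,0,60],
    [0,0,0,0,0,0,60],
    [0,0,0,0,0,0,60]
  ]
}}

```text
clock: 16.2
tcp_pos: [0.5237, 0.3137, 0.0969]
tool_rot: [[-0.254, 0.967, -0.002], [0.967, 0.254, -0.001], [-0.0, -0.002, -1.0]]
contact_force: [-0.9, 0.3, 0.1]
finger_gap: 0.702
```

Emit:
{"api": "arm_command", "payload": {
  "rows": [
    [0,0,0,0,0,-15,60],
    [0,0,0,0,0,-50,60],
    [0,0,0,-10,0,-95,60],
    [0,0,0,-40,0,-130,60],
    [0,0,0,-60,0,-140,60]
  ]
}}

```text
clock: 16.7
tcp_pos: [0.542, 0.2554, 0.244]
tool_rot: [[-0.254, 0.967, 0.008], [0.967, 0.254, 0.001], [-0.001, 0.008, -1.0]]
contact_force: [0.4, 0.5, -1.0]
finger_gap: 0.7
```

Emit:
{"api": "arm_command", "payload": {
  "rows": [
    [0,0,0,0,0,0,60],
    [0,0,0,0,0,0,60],
    [0,0,0,0,0,0,60]
  ]
}}

```text
clock: 17.0
tcp_pos: [0.5413, 0.256, 0.2434]
tool_rot: [[-0.255, 0.967, 0.007], [0.967, 0.255, 0.002], [-0.0, 0.007, -1.0]]
contact_force: [-0.8, -0.1, 0.0]
finger_gap: 0.701
```

Run:
```python
from h import *
st();im,c=snap("wrist","w11");st();im2,_=snap("side","s11")
a=cv2.resize(im[60:310,180:380],None,fx=2.2,fy=2.2,interpolation=cv2.INTER_CUBIC)
b=cv2.resize(im2[115:225,150:260],None,fx=5,fy=5,interpolation=cv2.INTER_CUBIC)[:,:360]
cv2.imwrite("pics/z17.png",np.hstack([a,b[:a.shape[0]]]))
```

```text
clk 17.0 tcp [0.5413 0.256  0.2434] yaw_y 0.2577 F [-0.8 -0.1  0. ] T [ 0.04  0.01 -0.05] gap 59.9 j [ 0.24  0.21  1.52 -0.    1.41 -0.02]
clk 17.05 tcp [0.541  0.2561 0.2429] yaw_y 0.258 F [-0.2  0.3  0.6] T [0.01 0.01 0.01] gap 60.4 j [ 0.24  0.21  1.52 -0.    1.41 -0.02]
```

View pics/z17.png

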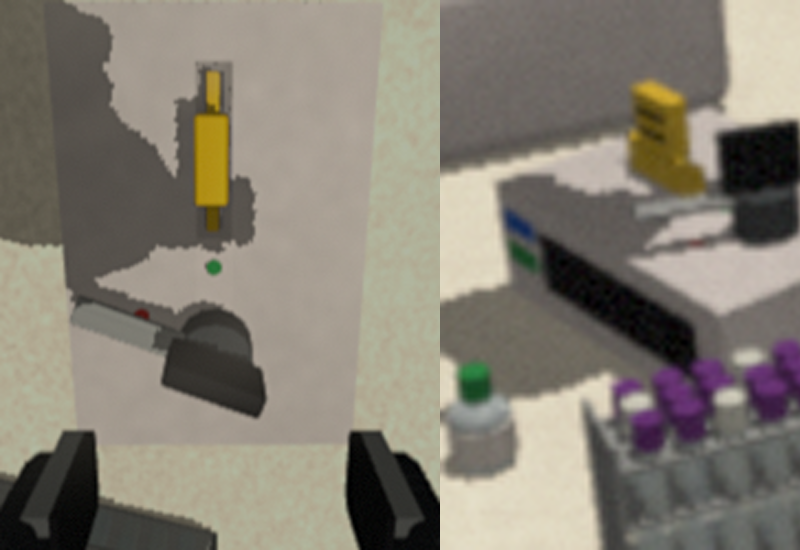

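Run:
```python
from h import *
im,c=load("w11")
cv2.imwrite("pics/z18.png",cv2.convertScaleAbs(cv2.resize(im[185:260,205:310],None,fx=7,fy=7,interpolation=cv2.INTER_CUBIC),alpha=2.2))
for z in (.132,.097):
  for s in((-.006,-.023),(.006,-.023),(.006,.023),(-.006,.023)):
    a=-.113;X=[.548+s[1]*np.cos(a)-s[0]*np.sin(a),.2217+s[1]*np.sin(a)+s[0]*np.cos(a),z]
    print(z,np.round((proj(c,X)-[204.5,184.5])*7))
```

```text
0.132 [335. 357.]
0.132 [365. 280.]
0.132 [685. 393.]
0.132 [651. 467.]
0.097 [354. 261.]
0.097 [381. 191.]
0.097 [667. 294.]
0.097 [637. 361.]
```

View pics/z18.png

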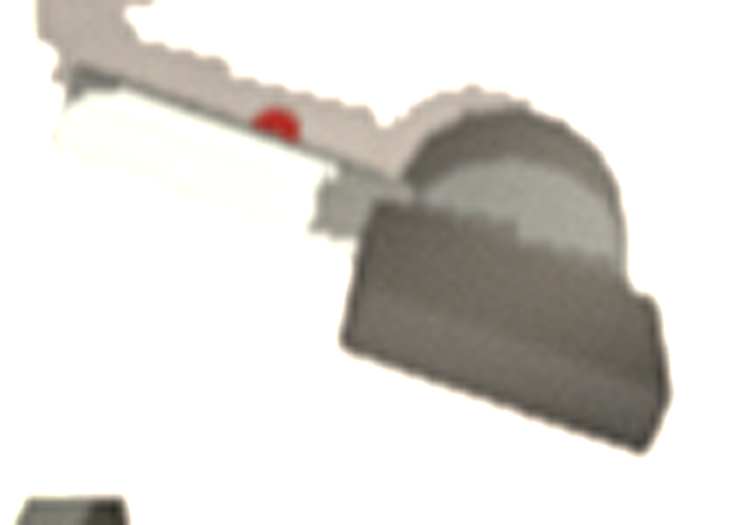

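Run:
```python
from h import *
tgt(.548,.222,.18,1.457)
```

```text
turn [ 0.005  0.004 -1.199] shift [-34.7  -2.3  62.7] clk 17.1
```

Emit:
{"api": "arm_command", "payload": {
  "rows": [
    [0,0,-0.14,-10,-1,0,40],
    [0,0,-0.28,-20,-2,5,40],
    [0,0,-0.42,-30,-2,15,40],
    [0,0,-0.56,-35,-2,20,40],
    [0,0,-0.7,-35,-2,20,40]
  ]
}}

```text
clock: 17.6
tcp_pos: [0.5469, 0.2215, 0.2203]
tool_rot: [[-0.822, 0.57, 0.002], [0.57, 0.822, 0.0], [-0.001, 0.001, -1.0]]
contact_force: [-0.4, -0.6, 0.8]
finger_gap: 0.467
```

Run:
```python
from h import *
st();tgt(.548,.222,.18,1.457)
```

```text
clk 17.6 tcp [0.5469 0.2215 0.2203] yaw_y 0.9641 F [-0.4 -0.6  0.8] T [0.03 0.01 0.01] gap 39.8 j [ 0.18  0.2   1.57 -0.    1.37 -0.78]
turn [ 0.001  0.002 -0.493] shift [-0.6  1.  40.3] clk 17.6
```

Emit:
{"api": "arm_command", "payload": {
  "rows": [
    [0,0,-0.14,0,1,10,40],
    [0,0,-0.28,0,1,20,40],
    [0,0,-0.4,-0.5,1,35,40],
    [0,0.001,-0.493,-0.5,1,40,40],
    [0,0.001,-0.493,-0.5,1,40,40]
  ]
}}

```text
clock: 18.1
tcp_pos: [0.5464, 0.2225, 0.178]
tool_rot: [[-0.994, 0.112, -0.003], [0.112, 0.994, 0.0], [0.003, -0.0, -1.0]]
contact_force: [-1.2, 0.6, -0.2]
finger_gap: 0.472
```

Emit:
{"api": "arm_command", "payload": {
  "rows": [
    [0,0,0,0,0,0,40],
    [0,0,0,0,0,0,40]
  ]
}}

```text
clock: 18.3
tcp_pos: [0.5462, 0.2228, 0.1779]
tool_rot: [[-0.994, 0.113, -0.004], [0.113, 0.994, -0.0], [0.004, -0.0, -1.0]]
contact_force: [0.5, 0.5, -0.1]
finger_gap: 0.465
```

Run:
```python
from h import *
st();im,c=snap("wrist","w12");tgt(.548,.222,.105,1.457)
cv2.imwrite("pics/z19.png",cv2.convertScaleAbs(cv2.resize(im[140:400,150:410],None,fx=2.3,fy=2.3,interpolation=cv2.INTER_CUBIC),alpha=1.5))
```

```text
clk 18.3 tcp [0.5462 0.2228 0.1779] yaw_y 1.4571 F [ 0.5  0.5 -0.1] T [-0.04 -0.03  0.  ] gap 39.7 j [ 0.18  0.24  1.61  0.    1.3  -1.28]
turn [-0.    -0.003  0.   ] shift [-1.9 -0.5 73.1] clk 18.35
```

View pics/z19.png

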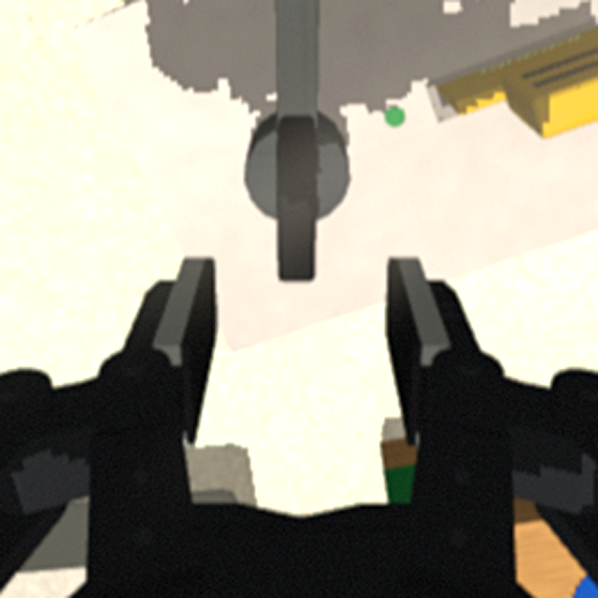

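Emit:
{"api": "arm_command", "payload": {
  "rows": [
    [0,-0.003,0,-1.5,-0.5,25,40],
    [0,-0.003,0,-1.5,-0.5,55,40],
    [0,-0.003,0,-1.5,-0.5,70,40],
    [0,-0.003,0,-1.5,-0.5,72,40],
    [0,-0.003,0,-1.5,-0.5,72,40]
  ]
}}

```text
clock: 18.85
tcp_pos: [0.5479, 0.2222, 0.1067]
tool_rot: [[-0.994, 0.113, 0.0], [0.113, 0.994, -0.0], [-0.0, -0.0, -1.0]]
contact_force: [1.1, -0.0, 0.5]
finger_gap: 0.466
```

Run:
```python
from h import *
st()
```

```text
clk 18.85 tcp [0.5479 0.2222 0.1067] yaw_y 1.4571 F [ 1.1 -0.   0.5] T [0.02 0.04 0.  ] gap 39.8 j [ 0.18  0.32  1.66 -0.    1.16 -1.28]
```

Emit:
{"api": "arm_command", "payload": {
  "rows": [
    [0,0,0,0,0,0,10],
    [0,0,0,0,0,0,5],
    [0,0,0,0,0,0,5],
    [0,0,0,0,0,0,5],
    [0,0,0,0,0,0,5]
  ],
  "squeeze": 50
}}

```text
clock: 19.35
tcp_pos: [0.549, 0.2212, 0.1087]
tool_rot: [[-0.994, 0.113, 0.003], [0.113, 0.994, -0.002], [-0.003, -0.002, -1.0]]
contact_force: [-1.2, -5.8, 5.5]
finger_gap: 0.129
```

Run:
```python
from h import *
st()
```

```text
clk 19.35 tcp [0.549  0.2212 0.1087] yaw_y 1.4571 F [-1.2 -5.8  5.5] T [-0.66  0.29  0.01] gap 11.0 j [ 0.18  0.32  1.66 -0.    1.16 -1.28]
```

Emit:
{"api": "arm_command", "payload": {
  "rows": [
    [0,0,0.08,0,0,0,5],
    [0,0,0.18,0,0,0,5],
    [0,0,0.28,0,0,0,5],
    [0,0,0.38,0,0,0,5],
    [0,0,0.48,0,0,0,5]
  ]
}}

```text
clock: 19.85
tcp_pos: [0.5489, 0.2206, 0.1087]
tool_rot: [[-0.827, 0.563, 0.002], [0.563, 0.827, -0.003], [-0.003, -0.001, -1.0]]
contact_force: [-0.8, -2.4, -3.2]
finger_gap: 0.132
```

Run:
```python
from h import *
st();tgt(.548,.222,.1087,.24)
```

```text
clk 19.85 tcp [0.5489 0.2206 0.1087] yaw_y 0.9732 F [-0.8 -2.4 -3.2] T [-0.38  0.08  0.14] gap 11.3 j [ 0.18  0.32  1.66 -0.    1.16 -0.79]
turn [-0.     0.004  0.733] shift [1.6 0.7 0. ] clk 19.85
```

Emit:
{"api": "arm_command", "payload": {
  "rows": [
    [0,0,0.1,0,0,0,5],
    [0,0,0.22,0,0,0,5],
    [0,0,0.34,0,0,0,5],
    [0,0,0.46,0,0,0,5],
    [0,0,0.56,0,0,0,5]
  ]
}}

```text
clock: 20.35
tcp_pos: [0.5484, 0.2201, 0.1087]
tool_rot: [[-0.397, 0.918, 0.001], [0.918, 0.397, -0.004], [-0.004, -0.001, -1.0]]
contact_force: [-2.3, -1.8, -2.0]
finger_gap: 0.128
```

Run:
```python
from h import *
st();tgt(.548,.222,.1087,.235)
```

```text
clk 20.35 tcp [0.5484 0.2201 0.1087] yaw_y 0.4083 F [-2.3 -1.8 -2. ] T [-0.24  0.22 -0.08] gap 11.0 j [ 0.18  0.32  1.66 -0.    1.16 -0.23]
turn [-0.     0.004  0.173] shift [1.9 0.4 0. ] clk 20.35
```

Emit:
{"api": "arm_command", "payload": {
  "rows": [
    [0,0,0.08,0,0,0,5],
    [0,0,0.15,0,0,0,5],
    [0,0,0.16,0,0,0,5],
    [0,0,0.16,0,0,0,5]
  ]
}}

```text
clock: 20.75
tcp_pos: [0.5482, 0.22, 0.1087]
tool_rot: [[-0.247, 0.969, 0.0], [0.969, 0.247, -0.004], [-0.004, -0.001, -1.0]]
contact_force: [-1.7, -1.0, -2.9]
finger_gap: 0.125
```

Emit:
{"api": "arm_command", "payload": {
  "rows": [
    [0,0,0,0,0,0,20],
    [0,0,0,0,0,0,40],
    [0,0,0,0,0,0,40],
    [0,0,0,0,0,0,40]
  ]
}}

```text
clock: 21.15
tcp_pos: [0.5486, 0.2201, 0.1092]
tool_rot: [[-0.247, 0.969, 0.001], [0.969, 0.247, -0.004], [-0.004, 0.0, -1.0]]
contact_force: [0.3, -0.8, 0.0]
finger_gap: 0.471
```

Emit:
{"api": "arm_command", "payload": {
  "rows": [
    [0,0,0,0,0,-15,40],
    [0,0,0,0,0,-50,40],
    [0,0,0,0,0,-90,40],
    [0,0,0,-20,0,-130,40],
    [0,0,0,-30,0,-135,40]
  ]
}}

```text
clock: 21.65
tcp_pos: [0.5594, 0.1913, 0.2527]
tool_rot: [[-0.247, 0.969, 0.014], [0.969, 0.248, -0.003], [-0.006, 0.013, -1.0]]
contact_force: [0.7, 0.3, 0.1]
finger_gap: 0.469
```

Emit:
{"api": "arm_command", "payload": {
  "rows": [
    [0,0,0,0,0,0,40],
    [0,0,0,0,0,0,40],
    [0,0,0,0,0,0,40]
  ]
}}

```text
clock: 21.95
tcp_pos: [0.5586, 0.1916, 0.2514]
tool_rot: [[-0.248, 0.969, 0.012], [0.969, 0.248, -0.003], [-0.006, 0.011, -1.0]]
contact_force: [0.2, -0.4, 0.4]
finger_gap: 0.464
```

Run:
```python
from h import *
st();im,c=snap("wrist","w13");im2,_=snap("side","s13");im3,_=snap("top","t13")
a=cv2.resize(im[60:310,180:380],None,fx=2.2,fy=2.2,interpolation=cv2.INTER_CUBIC)
b=cv2.resize(im2[115:225,150:260],None,fx=5,fy=5,interpolation=cv2.INTER_CUBIC)[:,:360]
cv2.imwrite("pics/z20.png",np.hstack([a,b[:a.shape[0]]]))
t0=cv2.imread("pics/top0.png");s0=cv2.imread("pics/side0.png")
cv2.imwrite("pics/z21.png",np.vstack([cv2.resize(im2[110:350,140:460],(480,360)),]) )
```

```text
clk 21.95 tcp [0.5586 0.1916 0.2514] yaw_y 0.2504 F [ 0.2 -0.4  0.4] T [ 0.03 -0.01  0.03] gap 39.6 j [ 0.13  0.18  1.54 -0.    1.42 -0.12]
```

View pics/z20.png

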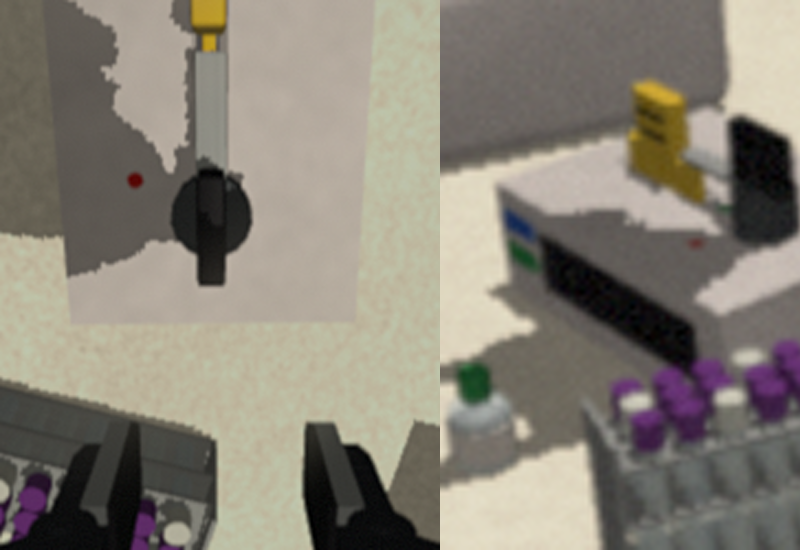

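View pics/z21.png

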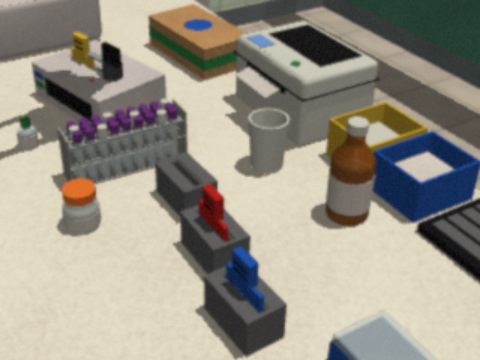

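View pics/t13.png

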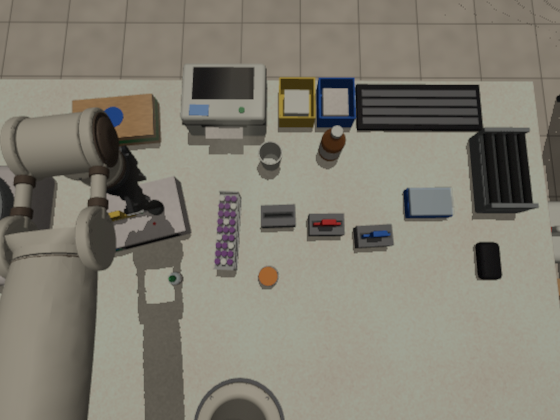

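Run:
```python
from h import *
print(ticket.finish_job());st()
```

```text
the job is handed in; nothing more can be done
None
the job is handed in; nothing more can be done
```

The job is done and handed in at about 22 s of the 72 s allowed; the hand-in gives no verdict.

- **Red blank:** I took it out of the reader and stood it in the empty stand. It met the slot floor with about 3 N at the expected height, and I let go. In the last pictures it still stands in the stand.
- **Yellow plate:** I slid it into the reader's slot until it met the floor with about 4 N, and I let go. It stands upright in the slot.
- **Latch:** I turned the knob clockwise by about 1.2 rad and let go. The reaction torque changed sign on the way, so it had passed halfway. The last wrist picture shows the steel tongue over the end of the plate and the bar in line with the slot. I judged the angle from the picture and the wrist turn, as there is no joint reading.
- **Everything else:** The blue spare and the bystanders look unmoved in the last top and side pictures. I compared them by eye only. The gripper is clear, with under 1 N on the wrist.

**What went wrong:** On my first try at putting in the red blank, I corrected from a picture taken before the arm had settled. The blade came down on the stand's rim, and the wrist force read 116 N, just under the 120 N limit. That is a reading at the end of the move, so a higher peak in between can't be ruled out. I backed off, measured again and put it in without resistance.

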